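# Pack the carved horse heads and lock their case

## Robot

A 7-joint arm with a two-finger parallel gripper is mounted at the origin on the work surface. World frame = base frame: x ahead of the robot, y to its left, z up, the work surface at z = 0. Lengths are in m, angles in rad, forces in N, time in s.
With the tool pointing down it reaches from about 0.4 to 0.85 m from the base axis. Payload 6.9 kg.
Tool frame: the origin (TCP) lies between the finger pads; the fingertips stand 25 mm ahead of it and the grasp point (between the pads) lies 6 mm ahead of it; y points along the fingers, x is the direction in which the jaws open and shut, and the axes are right-handed (so a half turn about y gives the same grasp; the last joint's range is limited). The gripper opens to 85 mm and grips with 20 to 120 N. Pads are 22 mm wide; open, the fingers measure 114 mm over their backs; the gripper's body (76 mm by 85 mm) begins 54 mm behind the grasp point. The pads swing forward as they close: fully open they stand 13 mm farther back than shut.
Start: joints at [1.236, 0.507, -0.238, 1.5, 0.126, 1.149, -0.155], TCP at [0.267, -0.565, 0.256] pointing down, gripper open.
Joint ranges: [-3.08, 3.08], [-0.24, 2.05], [-1.43, 1.35], [0, 2.5], [-1.52, 4.66], [0.17, 1.96], [-2.89, 2.89]. Speed limits (rad/s): [2.39, 2.39, 3.14, 3.14, 3.14, 3.14, 3.14].

## Interface

Orientations are given as a 3x3 rotation matrix whose columns are the frame's x, y, z axes.
In Python, from station import ctrl gives the robot as it stands.
- The arm moves only by the shell command python3 -m handwheel 'ROWS' [FORCE]. ROWS is JSON, a list that holds one entry, the list of rows, each a list of 7 numbers: the finger opening in m, from 0 to 0.0854, then the shift along the tool's x, y, z in m, then the turn, a rotation vector about the tool's x, y, z in rad. A call has 1 to 8 rows; each row is the pose to reach, as a shift and turn from the pose commanded when the call began, along the tool's axes at that moment; what a row does not reach only later rows make up. A row lasts 1/10 s, in which the tool goes at most 50 mm and 8.59 degrees, less where a joint would pass 70% of its speed; a pose out of reach is approached as far as the arm can. A call with a gripper value outside its range is refused whole. The fingers move at their own pace and stop on an object; FORCE is the grip in N (left out, the last holds). Time passes only in rows, so rows that repeat a pose let the fingers close. It gives the time, the measured TCP pose, the force and the opening at its end, in the units of the state.
- ctrl.state(): the state, without advancing time (a new reading comes with each control period).
- ctrl.capture(name): name is "scene" or "top" or "wrist"; returns a dict with "img" (480x640x3 uint8, red, green, blue), "K" (3x3 intrinsics, pixels), "world_from_camera" (4x4, takes a point from camera to world coordinates); the wrist camera has in their place "tool_from_camera" (4x4, takes a point from camera to tool coordinates, whose origin is the TCP and whose axes are the tool frame's). Camera axes: x right, y down, z forward; pixel columns grow to the right and rows downward; lengths in m; the calibration is good to about 2 mm. A picture is of the moment at which its call begins: read the wrist's pose just before it. There is no depth.
- ctrl.close_job(): hands the job in, once; it reports no verdict.
Trained networks look in the newest picture that a camera, given by its name, has taken for a name from the list of things; names that differ only in an ending like _2 or _b are one class to them, and where a whole thing is asked for, a point or a joint stands for the part that bears it (a point fixed in the world has none). Each returns a list of dicts, best first, with "score" (0 to 1); they miss things now and then, are a little off and sometimes report something else, mostly with a low value. They report only what shows in the picture. A call takes as long as a camera call.
- ctrl.masks_of(label, camera): "pixels" (480x640 bool, what is visible of it) and "bbox" ([left, top, right, bottom] in pixels, round what is visible of it).
The state is a dict: "clock": time; "q": joint angles; "qd": joint speeds; "tau": joint torques, N m; "ee_pos": TCP position; "orientation": TCP orientation; "force": force on the tool from outside, world axes, zero at the start; "torque": the same for the moment, N m; "width": finger opening in m.
Only numpy, scipy, OpenCV 4.12 (cv2) and the standard library are available. Lean on these libraries where they do the work, as an engineer would, in place of code of your own. Each camera call takes 0.05 s, during which the arm holds its last target. There are 200 camera calls.

## Task

Pack away the carved horse heads: press the lid of the plywood case so its push catch pops it ajar, swing the lid wide open, and lay every horse head that is on the bench flat inside. Then shut the lid, pressing it home until the catch holds it, and lock both wing studs: turn each until it lines up with its slot (the dark line), push it in, and give it a quarter-turn clockwise to its stop so that it stays in. Leave the glue jar, the cup and the mallet where they are.

Things in the scene. Friction and masses are not known exactly. Their poses are not given: they have to be found in the camera images.
- case_floor (a point): Middle of the inner floor of a plywood case fixed on the bench. z up, x along the lid's hinge, +y towards the hinge (the lid's free edge is on the -y side). The floor is 45 mm above the bench; the space is 280 mm (x) by 135 mm (y) about this point, 65 mm deep under the shut lid. 10 mm walls and, on the -y side, a 45 mm wide ledge, all end 56 mm above the floor.
- case_hinge (a point): Middle of the lid's hinge line, fixed to the case, 110 mm above the bench; same axes as case_floor. The shut lid reaches from here 190 mm to -y, with its underside at this height; it is a plain 9 mm board 300 mm long, without a handle, over a 9 mm gap.
- lid_press (a point): Point on the upper face of the lid, half-way along x, 168 mm from the hinge and 22 mm from the free edge: the place to press. It moves with the lid.
- lid (a joint): Angle of the lid in rad: 0 shut, grows as the free edge rises, 1.92 fully open, leaning back. Friction and a balance spring hold it wherever it is left. Pressing can take it down to about -0.045.
- catch (a joint): Push catch in the ledge, m: 14 mm white plunger, 48 mm to +x of the middle, 167 mm from the hinge. 0: latched, lid shut. Pressing the lid down 7 mm past 0 (12 to 20 N at lid_press) and letting go releases it: it springs out to 0.034 and lifts the lid to 0.2 rad, free edge nearly 40 mm up, so a fingertip fits under it. Pressing it in again to -0.007 latches it at 0. Each full press toggles it.
- stud_near (a point): The near stud on the lid: steel wing grip 36 mm long, 9 mm thick, 26 mm tall on a 12 mm stem, 105 mm to -x of the lid's middle, 170 mm from the hinge. The point is on its axis, 8 mm below the wing's top and 46 mm above the lid's upper face while the stud is out. The wing lies along the point's own x axis; z is the stud's axis, up when the lid is shut.
- stud_far (a point): The far stud on the lid: steel wing grip 36 mm long, 9 mm thick, 26 mm tall on a 12 mm stem, 105 mm to +x of the lid's middle, 170 mm from the hinge. The point is on its axis, 8 mm below the wing's top and 46 mm above the lid's upper face while the stud is out. The wing lies along the point's own x axis; z is the stud's axis, up when the lid is shut.
- turn_near (a joint): Turn of the near stud, rad, clockwise from above; 0: wing along its slot, which runs along the case's x axis and is marked by a dark line on the lid. Only within about 0.15 of 0 does its cross-bar pass the slot. Stops at -1.35 and 1.62 (locked). It stays where it is turned to (0.04 N m friction).
- turn_far (a joint): Turn of the far stud, rad, clockwise from above; 0: wing along its slot, which runs along the case's x axis and is marked by a dark line on the lid. Only within about 0.15 of 0 does its cross-bar pass the slot. Stops at -1.35 and 1.62 (locked). It stays where it is turned to (0.04 N m friction).
- push_near (a joint): How far the near stud is pushed in, m: 0 out, held by a light spring (4 N at most), 0.021 at most. Off its slot it goes in only 0.0095; lined up it goes to 0.021, and past 0.018 the cross-bar is below the strike plate and can be turned. Let go when turned, it stays at about 0.018.
- push_far (a joint): How far the far stud is pushed in, m: 0 out, held by a light spring (4 N at most), 0.021 at most. Off its slot it goes in only 0.0095; lined up it goes to 0.021, and past 0.018 the cross-bar is below the strike plate and can be turned. Let go when turned, it stays at about 0.018.
- horse1_mid (a point): Carved horse-head finial of pale wood, dark mane, lying on its side, 26 mm thick, 60 g; some starts have fewer than four. The point: middle of the straight neck, 13 mm above its underside. x along the neck to the head, z up. The neck is 24 mm wide (y), clear to grip from 25 mm behind to 15 mm ahead; the foot (36 mm wide) ends 43 mm behind, the head 50 mm ahead, its muzzle up to 40 mm to +y.
- horse2_mid (a point): Carved horse-head finial of pale wood, dark mane, lying on its side, 26 mm thick, 60 g; some starts have fewer than four. The point: middle of the straight neck, 13 mm above its underside. x along the neck to the head, z up. The neck is 24 mm wide (y), clear to grip from 25 mm behind to 15 mm ahead; the foot (36 mm wide) ends 43 mm behind, the head 50 mm ahead, its muzzle up to 40 mm to +y.
- horse3_mid (a point): Carved horse-head finial of pale wood, dark mane, lying on its side, 26 mm thick, 60 g; some starts have fewer than four. The point: middle of the straight neck, 13 mm above its underside. x along the neck to the head, z up. The neck is 24 mm wide (y), clear to grip from 25 mm behind to 15 mm ahead; the foot (36 mm wide) ends 43 mm behind, the head 50 mm ahead, its muzzle up to 40 mm to +y.
- horse4_mid (a point): Carved horse-head finial of pale wood, dark mane, lying on its side, 26 mm thick, 60 g; some starts have fewer than four. The point: middle of the straight neck, 13 mm above its underside. x along the neck to the head, z up. The neck is 24 mm wide (y), clear to grip from 25 mm behind to 15 mm ahead; the foot (36 mm wide) ends 43 mm behind, the head 50 mm ahead, its muzzle up to 40 mm to +y.
- glue: Squat glue jar 68 mm wide, 60 mm tall, standing beyond the case; leave alone. Origin at its underside.
- tin: Terracotta cup 72 mm wide, 75 mm tall, left of the case; leave alone. Origin at its underside.
- mallet: Wooden mallet lying to the right of the horse heads; leave alone.

How it is judged:
By the outcome, as a careful person would: the job done as asked, in the order asked, and still so for the second after the job is handed in, with the robot touching nothing.
Of horse1, horse2, horse3, horse4 only 2 to 4 are there at a start; the rules pass over those that are not, and their reading is None.
At some moment in a run one of horse1, horse2, horse3, horse4 may be knocked a few centimetres aside while the robot is not near it.
Once in a run the grip may slacken for a moment while it holds something.
It also fails if it takes over 210 s, if anything falls off the work surface, if the arm or the gripper's body presses on something with over 40 N, if the wrist force passes 120 N, or if a joint passes its speed limit or range.

## Working session

There is one attempt and no reset: what is moved stays moved. The work goes in short steps, Python scripts to look and compute and a shell command to move; the robot and the scene stay as the last step left them, time stands still between calls to the robot, and variables do not carry over. Pictures are saved under pics/ and viewed, about 12 in all and at most 16, crops included, and the job is handed in when it is done.

```bash
ls; mkdir -p pics
python3 - <<'E'
from station import ctrl
import cv2,numpy as np
s=ctrl.state(); print({k:np.round(v,3).tolist() for k,v in s.items()})
for n in("scene","top"):
    c=ctrl.capture(n); cv2.imwrite(f"pics/{n}0.png",c["img"][:,:,::-1]); print(n,c["K"].tolist() if hasattr(c["K"],'tolist') else c["K"],np.round(c["world_from_camera"],4).tolist())
    for l in("lid","horse1_mid","stud_near","stud_far","glue","tin","mallet","catch"):
        print(l,[(round(float(d["score"]),2),np.round(d["bbox"]).tolist()) for d in ctrl.masks_of(l,n)][:6])
E
```

```text
pics
{'clock': 0.0, 'q': [1.236, 0.508, -0.238, 1.501, 0.126, 1.149, -0.155], 'qd': [-0.0, -0.001, 0.001, -0.001, 0.0, -0.001, -0.0], 'tau': [-0.001, -62.06, -2.187, -24.965, 0.013, 0.012, 0.0], 'ee_pos': [0.266, -0.565, 0.255], 'orientation': [[0.427, -0.001, 0.904], [-0.904, 0.002, 0.427], [-0.002, -1.0, -0.0]], 'force': [0.191, -0.494, -0.022], 'torque': [0.012, 0.048, 0.072], 'width': 0.085}
scene [[544.0529802990984, 0.0, 324.7049826807961], [0.0, 544.0529802990984, 235.26771687297946], [0.0, 0.0, 1.0]] [[0.1509, 0.8136, -0.5615, 1.459], [0.9885, -0.1291, 0.0786, -0.0585], [-0.0086, -0.5669, -0.8237, 1.3954], [0.0, 0.0, 0.0, 1.0]]
lid [(0.64, [306.0, 170.0, 407.0, 263.0])]
horse1_mid [(0.92, [199.0, 258.0, 228.0, 284.0]), (0.43, [203.0, 226.0, 230.0, 250.0])]
stud_near []
stud_far [(0.41, [343.0, 238.0, 343.0, 254.0])]
glue [(0.57, [256.0, 208.0, 276.0, 237.0])]
tin [(0.91, [462.0, 177.0, 488.0, 208.0])]
mallet [(0.75, [130.0, 208.0, 161.0, 280.0]), (0.48, [306.0, 169.0, 404.0, 286.0])]
catch []
top [[522.7454051632207, 0.0, 317.63612878151326], [0.0, 522.7454051632207, 233.48876443747685], [0.0, 0.0, 1.0]] [[0.0248, -0.9921, 0.1228, 0.4278], [-0.9997, -0.0255, -0.0046, 0.0572], [0.0077, -0.1227, -0.9924, 1.4365], [0.0, 0.0, 0.0, 1.0]]
lid [(0.8, [230.0, 194.0, 321.0, 323.0])]
horse1_mid [(0.6, [420.0, 227.0, 454.0, 256.0])]
stud_near [(0.45, [305.0, 288.0, 314.0, 299.0])]
stud_far [(0.6, [290.0, 205.0, 300.0, 218.0])]
glue [(0.91, [340.0, 173.0, 363.0, 200.0])]
tin [(0.98, [112.0, 270.0, 142.0, 297.0])]
mallet [(0.96, [488.0, 244.0, 525.0, 340.0])]
catch []
```

Run:
```python
import cv2
a=cv2.imread("pics/top0.png")[150:370,90:550]; b=cv2.imread("pics/scene0.png")[150:330,110:510]
a=cv2.resize(a,None,fx=1.7,fy=1.7,interpolation=3);cv2.imwrite("pics/top0c.png",a)
b=cv2.resize(b,None,fx=2,fy=2,interpolation=3);cv2.imwrite("pics/scene0c.png",b)
```

```text
(no output)
```

View pics/top0c.png

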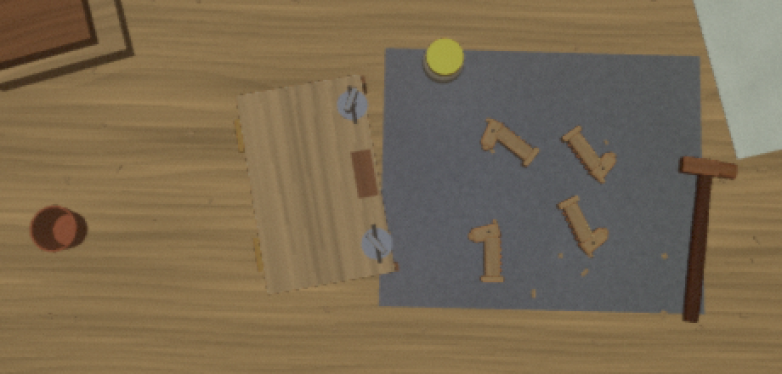

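View pics/scene0c.png

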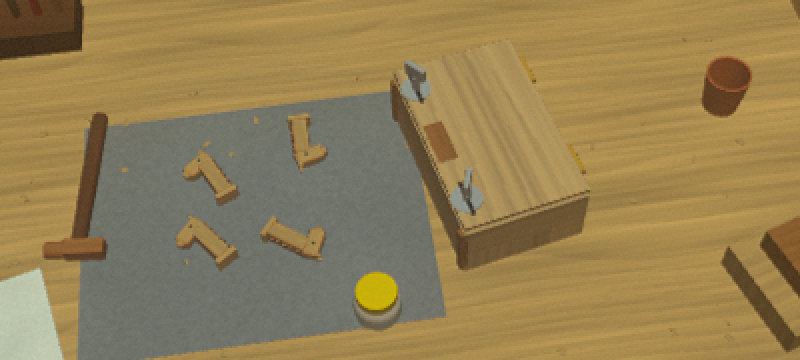

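```bash
cat > h.py <<'E'
from station import ctrl
import cv2,numpy as np
np.set_printoptions(precision=4,suppress=True)
def Rz(a): c,s=np.cos(a),np.sin(a); return np.array([[c,-s,0],[s,c,0],[0,0,1]])
def cap(n,save=None):
    s=ctrl.state(); c=ctrl.capture(n)
    if n=="wrist":
        T=np.eye(4);T[:3,:3]=s["orientation"];T[:3,3]=s["ee_pos"];c["world_from_camera"]=T@np.array(c["tool_from_camera"])
    c["K"]=np.array(c["K"]);c["T"]=np.array(c["world_from_camera"])
    if save: cv2.imwrite(f"pics/{save}.png",c["img"][:,:,::-1])
    return c
def back(c,uv,z):
    uv=np.atleast_2d(np.asarray(uv,float)); d=np.c_[uv,np.ones(len(uv))]@np.linalg.inv(c["K"]).T@c["T"][:3,:3].T
    o=c["T"][:3,3]; return o+d*((z-o[2])/d[:,2])[:,None]
def proj(c,P):
    P=np.atleast_2d(P); q=(P-c["T"][:3,3])@c["T"][:3,:3]@c["K"].T; return q[:,:2]/q[:,2:]
def down(yaw):
    "tool orientation, fingers down, jaw axis (tool x) at yaw in the world"
    x=np.array([np.cos(yaw),np.sin(yaw),0]);y=np.array([0,0,-1.]);return np.c_[x,y,np.cross(x,y)]
def delta(pos,R):
    "shift and rotvec in tool axes from the current pose"
    s=ctrl.state();R0=np.array(s["orientation"]);d=R0.T@(np.array(pos)-s["ee_pos"])
    r=cv2.Rodrigues(R0.T@R)[0].ravel();return d.round(4),r.round(4)
E
python3 - <<'E'
from h import *
c=cap("top")
crop=np.array([[238,95],[363,75],[397,268],[268,293]])/1.7+[90,150]
P=back(c,crop,.119);print(P[:,:2].round(3),[np.linalg.norm(P[i]-P[(i+1)%4]).round(3) for i in range(4)])
m=ctrl.masks_of("lid","top")[0]["pixels"].astype(np.uint8)
r=cv2.minAreaRect(cv2.findContours(m,0,1)[0][0]);B=back(c,cv2.boxPoints(r),.119);print(B[:,:2],B.mean(0),[np.linalg.norm(B[i]-B[(i+1)%4]).round(3) for i in range(4)])
for n,f,h in(("A",(530,158),(490,130)),("B",(572,135),(602,168)),("C",(568,205),(595,243)),("D",(492,275),(492,232))):
    p=back(c,np.array([f,h])/1.7+[90,150],.02);print(n,p[:,:2],np.linalg.norm(p[0]-p[1]))
E
```

```text
[[0.656 0.276]
 [0.692 0.09 ]
 [0.405 0.032]
 [0.364 0.219]] [np.float64(0.19), np.float64(0.293), np.float64(0.192), np.float64(0.298)]
[[0.6555 0.2873]
 [0.6964 0.0939]
 [0.4007 0.0327]
 [0.3622 0.2212]] [0.5287 0.1588 0.119 ] [np.float64(0.198), np.float64(0.302), np.float64(0.192), np.float64(0.301)]
A [[ 0.583  -0.1795]
 [ 0.6267 -0.1148]] 0.07806803628645363
B [[ 0.622  -0.247 ]
 [ 0.5698 -0.2951]] 0.0709528403885715
C [[ 0.5092 -0.2405]
 [ 0.45   -0.2834]] 0.0730708804906326
D [[ 0.3958 -0.1204]
 [ 0.4633 -0.1197]] 0.06754769961762164
```

Run:
```python
from h import *
c=cap("wrist");print(c["K"],np.array(c["tool_from_camera"]))
print(delta([.543,.085,.36],down(.194)), delta([.543,.085,.36],down(.194+np.pi)))
```

```text
[[338.2641   0.     317.3782]
 [  0.     338.2641 236.4183]
 [  0.       0.       1.    ]] [[ 1.      0.0002  0.0001 -0.0003]
 [-0.0001 -0.2613  0.9653 -0.1176]
 [ 0.0002 -0.9653 -0.2613  0.0655]
 [ 0.      0.      0.      1.    ]]
(array([-0.4702, -0.1037,  0.5274]), array([-0.   , -1.324, -0.   ])) (array([-0.4702, -0.1037,  0.5274]), array([ 0.    ,  1.8176, -0.    ]))
```

```bash
python3 -m handwheel '[[[0.0,-0.05,-0.1037,0.056,0,-0.15,0],[0,-0.1,-0.1037,0.112,0,-0.3,0],[0,-0.14,-0.1037,0.157,0,-0.45,0],[0,-0.17,-0.1037,0.19,0,-0.6,0],[0,-0.2,-0.1037,0.225,0,-0.75,0],[0,-0.23,-0.1037,0.26,0,-0.9,0],[0,-0.265,-0.1037,0.3,0,-1.05,0],[0,-0.3,-0.1037,0.335,0,-1.2,0]]]' 30
python3 - <<'E'
from h import *
print(ctrl.state()["q"],delta([.543,.085,.36],down(.194)))
E
```

```text
clock: 1.85
ee_pos: [0.4122, -0.2229, 0.3583]
orientation: [[0.997, 0.001, -0.076], [0.076, -0.001, 0.997], [0.001, -1.0, -0.001]]
force: [2.1, 0.1, 0.7]
width: 0.0001
[ 0.9558  0.2161 -0.6477  1.702   0.1367  1.2677  0.3543] (array([ 0.1538, -0.0019,  0.2971]), array([ 0.0012, -0.1181,  0.0008]))
```

```bash
python3 -m handwheel '[[[0.0,0.02,0,0.045,0,-0.02,0],[0,0.045,0,0.09,0,-0.04,0],[0,0.068,0,0.135,0,-0.06,0],[0,0.09,0,0.18,0,-0.08,0],[0,0.115,0,0.225,0,-0.1,0],[0,0.14,0,0.27,0,-0.118,0],[0,0.154,0,0.297,0,-0.118,0],[0,0.154,0,0.297,0,-0.118,0]]]'
python3 - <<'E'
from h import *
print(ctrl.state()["q"],delta([.543,.085,.36],down(.194)))
c=cap("wrist","w1")
for l in("lid","stud_near","stud_far"):
    for d in ctrl.masks_of(l,"wrist")[:2]:
        m=d["pixels"]; ys,xs=np.nonzero(m); print(l,round(d["score"],2),d["bbox"],xs.mean(),ys.mean())
E
```

```text
clock: 2.65
ee_pos: [0.5449, 0.0882, 0.3576]
orientation: [[0.981, 0.0, -0.195], [0.195, 0.004, 0.981], [0.001, -1.0, 0.004]]
force: [0.2, 0.1, -0.0]
width: 0.0003
[ 0.313   0.392  -0.7845  1.5088  0.2765  1.3544 -0.2965] (array([-0.0025, -0.0024, -0.0028]), array([-0.0038,  0.0019,  0.001 ]))
lid 0.94 [151.9, 33.4, 470.9, 240.2] 312.0593328674428 129.36871260802127
stud_near 0.91 [188.8, 206.3, 223.2, 236.2] 202.01470588235293 219.93872549019608
stud_near 0.69 [154.3, 20.7, 470.5, 231.9] 312.2949573286372 127.98731712273097
stud_far 0.74 [404.0, 207.0, 444.1, 236.8] 422.9761904761905 218.65584415584416
```

View pics/w1.png

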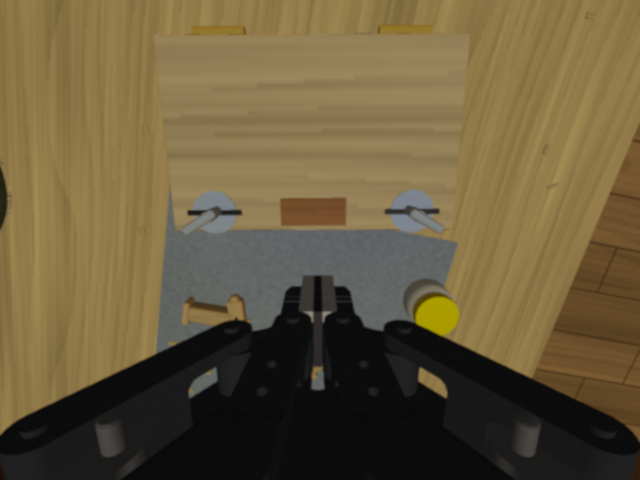

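Run:
```python
from h import *
c=cap("wrist")
P=back(c,[[155,35],[470,35],[455,230],[176,230]],.119)
print(P[:,:2]);
from scipy.optimize import least_squares
M=np.array([[-.15,.095],[.15,.095],[.15,-.095],[-.15,-.095]])
f=lambda p:(M@Rz(p[2])[:2,:2].T+p[:2]-P[:,:2]).ravel()
r=least_squares(f,[.53,.157,.194]);print(r.x,r.fun.reshape(4,2))
S=back(c,[[215,213],[413,212],[313,211]],.119);print(S,"exp near/far/press",r.x[:2]+np.array([[-.105,-.075],[.105,-.075],[0,-.073]])@Rz(r.x[2])[:2,:2].T)
```

```text
[[0.3631 0.215 ]
 [0.6537 0.2698]
 [0.6947 0.0855]
 [0.3972 0.0293]]
[0.5272 0.1499 0.1904] [[-0.0012 -0.0002]
 [ 0.0027  0.0018]
 [-0.0022 -0.0005]
 [ 0.0007 -0.0011]]
[[0.4367 0.0559 0.119 ]
 [0.6448 0.0963 0.119 ]
 [0.5395 0.0775 0.119 ]] exp near/far/press [[0.4382 0.0564]
 [0.6445 0.0961]
 [0.541  0.0782]]
```

```bash
cat >> h.py <<'E'
CC=np.array([.5275,.1515]);CY=.191;HY=.095
def case(x,y,z):
    "world from case coords: x along hinge from the lid's middle, y from the hinge (negative to free edge), z above bench"
    q=Rz(CY)@np.array([x,y+HY,0]);return np.array([CC[0]+q[0],CC[1]+q[1],z])
def tilt(t):
    "tool with jaw along case x, camera on hinge side, fingers leaning t towards +y from down"
    R=down(CY);return R@cv2.Rodrigues(np.array([1.,0,0])*t)[0]
E
python3 - <<'E'
from h import *
print(tilt(.5)[:,1]); p=case(0,-.168,.155);print(p,delta(p,down(CY)))
E
```

```text
[-0.091   0.4707 -0.8776]
[0.5414 0.0798 0.155 ] (array([-0.003 ,  0.2027,  0.0001]), array([ 0.001 , -0.0054, -0.0003]))
```

```bash
python3 -m handwheel '[[[0,0,0.05,0,0,0,0],[0,0,0.1,0,0,0,0],[0,-0.003,0.15,0,0,0,0],[0,-0.003,0.19,0,0,0,0],[0,-0.003,0.202,0,0,0,0],[0,-0.003,0.202,0,0,0,0]]]' 60; python3 -m handwheel '[[[0,0,0.005,0,0,0,0],[0,0,0.01,0,0,0,0],[0,0,0.012,0,0,0,0],[0,0,0.014,0,0,0,0],[0,0,0.016,0,0,0,0],[0,0,0.016,0,0,0,0]]]'
```

```text
clock: 3.5
ee_pos: [0.541, 0.0803, 0.1549]
orientation: [[0.983, -0.002, -0.185], [0.185, -0.001, 0.983], [-0.003, -1.0, -0.0]]
force: [0.9, 0.1, 0.6]
width: -0.0004
clock: 4.1
ee_pos: [0.5423, 0.0816, 0.1412]
orientation: [[0.982, 0.003, -0.187], [0.187, -0.001, 0.982], [0.002, -1.0, -0.001]]
force: [-1.8, -2.2, 9.7]
width: -0.0
```

Contact (9.7 N). Press further, then release upward.

```bash
python3 -m handwheel '[[[0,0,0.002,0,0,0,0],[0,0,0.004,0,0,0,0],[0,0,0.005,0,0,0,0],[0,0,0.006,0,0,0,0],[0,0,0.006,0,0,0,0]]]'
```

```text
clock: 4.6
ee_pos: [0.5424, 0.0815, 0.1361]
orientation: [[0.982, 0.003, -0.186], [0.186, -0.001, 0.982], [0.003, -1.0, -0.002]]
force: [-4.2, -2.8, 17.2]
width: 0.0002
```

```bash
python3 -m handwheel '[[[0,0,0.001,0,0,0,0],[0,0,0.002,0,0,0,0],[0,0,0.002,0,0,0,0],[0,0,-0.01,0,0,0,0],[0,0,-0.03,0,0,0,0],[0,0,-0.07,0,0,0,0],[0,0,-0.12,0,0,0,0],[0,0,-0.15,0,0,0,0]]]'
python3 - <<'E'
from h import *
c=cap("wrist");s=cap("scene")
im=np.hstack([cv2.resize(c["img"],(400,300)),cv2.resize(s["img"][150:330,270:510],(400,300))]);cv2.imwrite("pics/p2.png",im[:,:,::-1])
R=tilt(1.05);ax=R[:,1]
# hook: tip target in case yz; tcp = tip - .025*axis
for y,z in((-.24,.13),(-.165,.125)):
    t=case(0,y,z);print(t-ax*.025)
print(delta(case(0,-.24,.16)-ax*.025,R))
E
```

```text
clock: 5.4
ee_pos: [0.5422, 0.0826, 0.2878]
orientation: [[0.982, 0.004, -0.187], [0.187, 0.001, 0.982], [0.005, -1.0, 0.0]]
force: [0.1, -0.0, 0.8]
width: 0.0
[ 0.5591 -0.0122  0.1424]
[0.5449 0.0615 0.1374]
(array([-0.0034,  0.1165, -0.0964]), array([1.0504, 0.002 , 0.0097]))
```

View pics/p2.png

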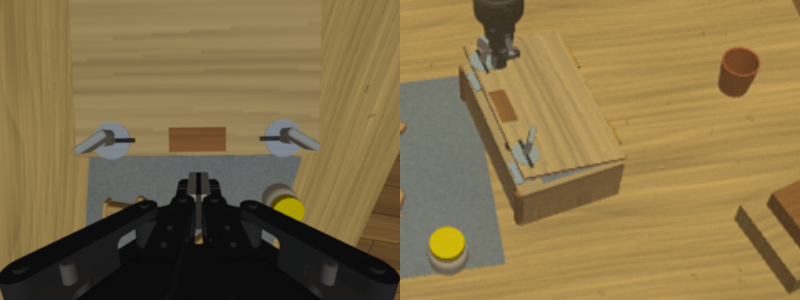

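```bash
python3 -m handwheel '[[[0,0,0,-0.04,0.15,0,0],[0,-0.003,0.01,-0.08,0.3,0,0],[0,-0.003,0.03,-0.0964,0.45,0,0],[0,-0.003,0.06,-0.0964,0.6,0,0],[0,-0.003,0.09,-0.0964,0.75,0,0],[0,-0.003,0.11,-0.0964,0.9,0,0],[0,-0.003,0.1165,-0.0964,1.05,0,0],[0,-0.003,0.1165,-0.0964,1.05,0,0]]]';python3 - <<'E'
from h import *
R=tilt(1.05);ax=R[:,1];print(ctrl.state()["q"])
for y,z in((-.24,.16),(-.225,.128),(-.17,.128),(-.17,.148)):print(delta(case(0,y,z)-ax*.025,R))
E
```

```text
clock: 6.3
ee_pos: [0.5553, -0.0171, 0.1593]
orientation: [[0.983, -0.163, -0.079], [0.181, 0.857, 0.483], [-0.011, -0.489, 0.872]]
force: [-0.7, -0.9, -1.1]
width: -0.0001
[ 0.9253  1.0689 -0.9942  1.5856 -0.1791  1.1967  0.3743]
(array([ 0.0045, -0.0028,  0.0135]), array([-0.0093, -0.0139,  0.0028]))
(array([ 0.0047,  0.026 , -0.007 ]), array([-0.0093, -0.0139,  0.0028]))
(array([0.0042, 0.0739, 0.0199]), array([-0.0093, -0.0139,  0.0028]))
(array([0.004 , 0.0641, 0.0373]), array([-0.0093, -0.0139,  0.0028]))
```

```bash
python3 -m handwheel '[[[0,0.004,0.02,-0.02,-0.01,-0.014,0],[0,0.004,0.029,-0.012,-0.01,-0.014,0],[0,0.004,0.04,-0.003,-0.01,-0.014,0],[0,0.004,0.06,0.008,-0.01,-0.014,0],[0,0.004,0.077,0.0147,-0.01,-0.014,0],[0,0.004,0.077,0.0147,-0.01,-0.014,0]]]';python3 - <<'E'
from h import *
R=tilt(1.05);ax=R[:,1];print(ctrl.state()["q"])
for th in np.arange(.2,1.95,.15):
    y,z=.172*np.array([-np.cos(th),np.sin(th)])+.012*np.array([-np.sin(th),-np.cos(th)]);print(th.round(2),*delta(case(0,y,z+.11)-ax*.025,R))
E
```

```text
clock: 6.9
ee_pos: [0.5453, 0.0636, 0.1448]
orientation: [[0.98, -0.165, -0.114], [0.2, 0.845, 0.496], [0.015, -0.508, 0.861]]
force: [-0.2, 0.1, 0.2]
width: -0.0002
[ 0.8493  1.0556 -1.0168  1.7148 -0.1951  1.0072  0.3709]
0.2 [-0.0008 -0.0069 -0.004 ] [ 0.0125  0.0178 -0.0013]
0.35 [-0.0004 -0.0152  0.0205] [ 0.0125  0.0178 -0.0013]
0.5 [ 0.     -0.0198  0.0459] [ 0.0125  0.0178 -0.0013]
0.65 [ 0.0005 -0.0205  0.0717] [ 0.0125  0.0178 -0.0013]
0.8 [ 0.001  -0.0174  0.0974] [ 0.0125  0.0178 -0.0013]
0.95 [ 0.0014 -0.0105  0.1223] [ 0.0125  0.0178 -0.0013]
1.1 [0.0018 0.0001 0.1458] [ 0.0125  0.0178 -0.0013]
1.25 [0.0022 0.0141 0.1675] [ 0.0125  0.0178 -0.0013]
1.4 [0.0026 0.0312 0.1869] [ 0.0125  0.0178 -0.0013]
1.55 [0.0029 0.051  0.2036] [ 0.0125  0.0178 -0.0013]
1.7 [0.0032 0.073  0.217 ] [ 0.0125  0.0178 -0.0013]
1.85 [0.0034 0.0968 0.2271] [ 0.0125  0.0178 -0.0013]
```

```bash
python3 -m handwheel '[[[0,0,-0.01,0.008,0,0,0],[0,0,-0.015,0.0205,0,0,0],[0,0,-0.0175,0.033,0,0,0],[0,0,-0.02,0.046,0,0,0],[0,0,-0.0205,0.059,0,0,0],[0,0,-0.0205,0.0717,0,0,0],[0,0.001,-0.019,0.085,0,0,0],[0,0.001,-0.0174,0.0974,0,0,0]]]'
python3 - <<'E'
from h import *
R=tilt(1.05);ax=R[:,1];print(ctrl.state()["q"])
for th in [.8,1.1,1.4,1.7,1.85]:
    y,z=.172*np.array([-np.cos(th),np.sin(th)])+.012*np.array([-np.sin(th),-np.cos(th)]);print(round(th,2),*delta(case(0,y,z+.11)-ax*.025,R))
c=cap("wrist");s=cap("scene")
im=np.hstack([cv2.resize(c["img"],(400,300)),cv2.resize(s["img"][120:330,230:510],(400,300))]);cv2.imwrite("pics/p3.png",im[:,:,::-1])
E
```

```text
clock: 7.7
ee_pos: [0.5396, 0.0945, 0.2354]
orientation: [[0.981, -0.162, -0.109], [0.194, 0.847, 0.494], [0.012, -0.506, 0.862]]
force: [1.4, 0.1, -0.9]
width: -0.0002
[ 0.8484  0.9267 -1.0873  1.7134 -0.2801  1.055   0.2889]
0.8 [-0.001   0.0016  0.0034] [0.0098 0.0128 0.0021]
1.1 [-0.0004  0.0193  0.0518] [0.0098 0.0128 0.0021]
1.4 [0.     0.0505 0.0928] [0.0098 0.0128 0.0021]
1.7 [0.0003 0.0924 0.1228] [0.0098 0.0128 0.0021]
1.85 [0.0004 0.1162 0.1328] [0.0098 0.0128 0.0021]
```

View pics/p3.png

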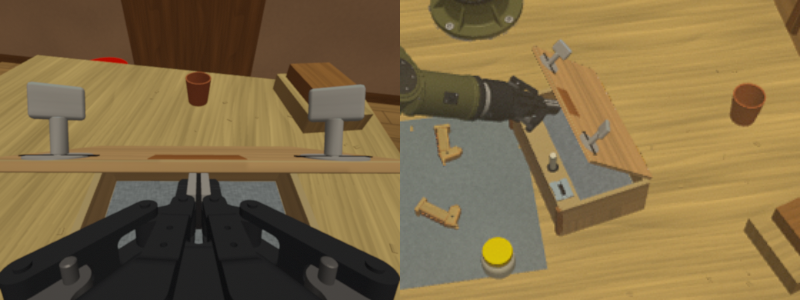

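Works: the lid rides on the fingers at about 45°. Continue the arc.

```bash
python3 -m handwheel '[[[0,0,0.009,0.028,0,0,0],[0,0,0.0193,0.052,0,0,0],[0,0,0.034,0.073,0,0,0],[0,0,0.0505,0.093,0,0,0],[0,0,0.07,0.109,0,0,0],[0,0,0.0924,0.123,0,0,0],[0,0,0.114,0.132,0,0,0],[0,0,0.12,0.133,0,0,0]]]'
python3 - <<'E'
from h import *
R=tilt(1.05);ax=R[:,1];print(ctrl.state()["q"])
s=cap("scene");t=cap("top")
im=np.hstack([cv2.resize(t["img"][150:360,210:490],(400,300)),cv2.resize(s["img"][120:330,190:470],(400,300))]);cv2.imwrite("pics/p4.png",im[:,:,::-1])
E
```

```text
clock: 8.6
ee_pos: [0.5033, 0.2647, 0.2894]
orientation: [[0.98, -0.166, -0.111], [0.2, 0.847, 0.493], [0.012, -0.505, 0.863]]
force: [-0.4, -0.3, 0.9]
width: 0.0
[ 0.6578  0.8069 -1.176   1.8411 -0.4235  0.8051  0.1794]
```

View pics/p4.png

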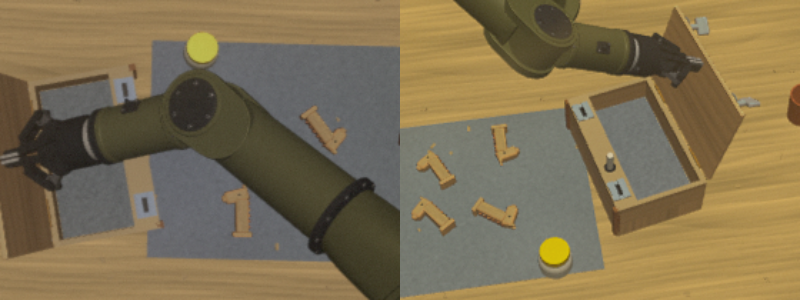

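```bash
python3 - <<'E'
from h import *
print(delta([.54,-.12,.42],down(CY)))
E
python3 -m handwheel '[[[0,0,-0.05,0.01,0,0,0],[0,0,-0.1,0.03,-0.1,0,0],[0,0,-0.14,0.04,-0.25,0,0],[0,0,-0.18,0.04,-0.4,0,0],[0,0,-0.22,0.03,-0.55,0,0],[0,0,-0.26,0.01,-0.7,0,0],[0,0,-0.3,-0.01,-0.85,0,0],[0.04,0,-0.34,-0.03,-1,0,0]]]'
python3 - <<'E'
from h import *
print(ctrl.state()["q"],delta([.54,-.12,.42],down(CY)))
E
```

```text
(array([-0.0392, -0.3962, -0.0793]), array([-1.0402,  0.0126,  0.0066]))
clock: 9.5
ee_pos: [0.5645, -0.0449, 0.4361]
orientation: [[0.982, 0.006, -0.191], [0.191, 0.035, 0.981], [0.013, -0.999, 0.033]]
force: [0.4, 0.5, -0.0]
width: 0.0133
[ 0.5984  0.4116 -0.896   1.2983  0.2853  1.5619 -0.0605] (array([-0.0385,  0.0133, -0.0695]), array([-0.0333,  0.0013,  0.0129]))
```

```bash
python3 -m handwheel '[[[0.05,-0.02,0.007,-0.035,-0.03,0,0],[0.05,-0.038,0.013,-0.07,-0.033,0,0],[0.05,-0.038,0.013,-0.07,-0.033,0,0],[0.05,-0.038,0.013,-0.07,-0.033,0,0]]]'
cat >> h.py <<'E'
def horses(cam,c=None,thr=.3,zt=.022):
    "per mask: neck middle & heading guess from mask (world)"
    c=c or cap(cam);out=[]
    for d in ctrl.masks_of("horse1_mid",cam):
        if d["score"]<thr: continue
        m=d["pixels"];ys,xs=np.nonzero(m)
        P=back(c,np.c_[xs,ys],zt)[:,:2];mu=P.mean(0);w,V=np.linalg.eigh(np.cov((P-mu).T))
        out.append((round(float(d["score"]),2),mu,np.sqrt(w),np.array(d["bbox"]).round(),P))
    return c,out
import math
# template of the horse outline (neck frame), for fitting
_poly=np.array([[-43,-18],[-27,-18],[-25,-12],[15,-12],[30,-16],[50,-8],[50,10],[34,40],[22,36],[24,14],[15,12],[-25,12],[-27,18],[-43,18]])/1000.
def fit(P):
    "fit template to mask points: (x,y,yaw) maximising overlap"
    h=np.zeros((200,200),np.uint8);o=P.mean(0);q=np.round((P-o)*1000+100).astype(int);q=q[((q>=0)&(q<200)).all(1)];h[q[:,1],q[:,0]]=1
    h=cv2.morphologyEx(h,cv2.MORPH_CLOSE,np.ones((5,5),np.uint8));best=(0,)
    def iou(x,y,a):
        t=np.zeros_like(h);p=_poly@Rz(a)[:2,:2].T+[x,y];cv2.fillPoly(t,[np.round(p*1000+100).astype(np.int32)],1);return (t&h).sum()/(t|h).sum()
    for a in np.arange(0,2*np.pi,.1):
        for x in np.arange(-.02,.021,.005):
            for y in np.arange(-.02,.021,.005):
                s=iou(x,y,a);best=max(best,(s,x,y,a))
    s,x0,y0,a0=best
    for a in a0+np.arange(-.08,.09,.04):
        for x in x0+np.arange(-.004,.005,.001):
            for y in y0+np.arange(-.004,.005,.001):
                best=max(best,(iou(x,y,a),x,y,a))
    s,x,y,a=best;return np.array([o[0]+x,o[1]+y,(a+np.pi)%(2*np.pi)-np.pi]),s
E
python3 - <<'E'
from h import *
c,H=horses("wrist");im=c["img"].copy()
for s,mu,w,b,P in H:
    p,i=fit(P);print(s,b,w,p.round(3),round(i,2))
    q=_=proj(c,np.c_[np.array(__import__("h")._poly)@Rz(p[2])[:2,:2].T+p[:2],np.full(14,.022)]);cv2.polylines(im,[q.astype(np.int32)],True,(255,0,0),1)
cv2.imwrite("pics/w5.png",im[:,:,::-1])
E
```

```text
clock: 9.9
ee_pos: [0.54, -0.1193, 0.4181]
orientation: [[0.982, 0.009, -0.19], [0.19, 0.009, 0.982], [0.011, -1.0, 0.008]]
force: [0.2, 0.4, 0.3]
width: 0.0497
0.71 [296. 262. 355. 312.] [0.0119 0.0272] [ 0.589 -0.264 -2.483] 0.84
0.35 [427. 140. 485. 184.] [0.0167 0.022 ] [ 0.747 -0.03   3.02 ] 0.54
```

View pics/w5.png

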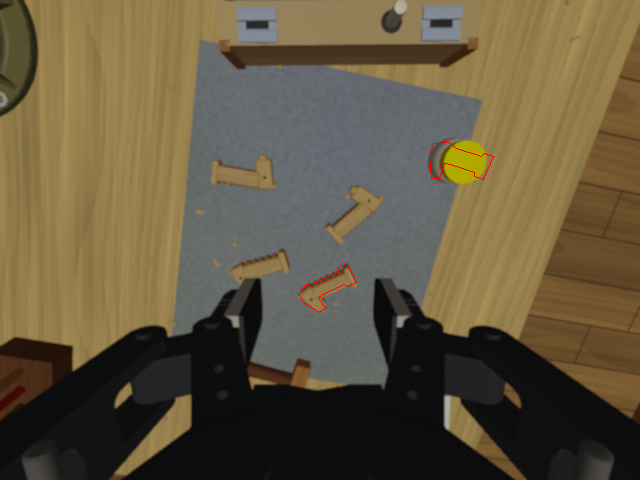

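```bash
cat >> h.py <<'E'
def seg(cam,c=None,lo=.6,zt=.022):
    "horses by colour on the grey mat, template-fitted"
    c=c or cap(cam);im=cv2.GaussianBlur(c["img"],(3,3),0).astype(int);m=((im[:,:,0]-im[:,:,2])>28).astype(np.uint8)
    n,L,S,_=cv2.connectedComponentsWithStats(m);out=[]
    for i in range(1,n):
        if not 60<S[i,4]<9000: continue
        cn=cv2.findContours((L==i).astype(np.uint8),0,1)[0][0].reshape(-1,2)
        A=cv2.contourArea(back(c,cn,zt)[:,:2].astype(np.float32))*1e6
        if not 1300<A<4500: continue
        ys,xs=np.nonzero(L==i);g=np.stack(np.meshgrid([-.35,0,.35],[-.35,0,.35]),-1).reshape(-1,2)
        P=back(c,(np.c_[xs,ys][:,None]+g).reshape(-1,2),zt)[:,:2];p,s=fit(P)
        if s>lo: out.append((p,round(s,2),A,S[i,:4]))
    return c,out
def world_to_case(p): return Rz(-CY)[:2,:2]@(np.array(p[:2])-CC)-[0,HY]
E
python3 - <<'E'
from h import *
for cam in("wrist","top","scene"):
    c,H=seg(cam)
    for h in H: print(cam,h[0].round(3),h[1],h[2].round() if hasattr(h[2],'round') else h[2],h[3])
E
```

```text
wrist [ 0.103 -0.011  1.44 ] 0.6 3706.10729660174 [  0   0  30 103]
wrist [ 0.425 -0.117  0.   ] 0.88 2958.164119482909 [210 156  67  36]
wrist [ 0.605 -0.149  0.94 ] 0.86 3014.044628626644 [325 188  57  58]
wrist [ 0.478 -0.253 -2.723] 0.77 2653.8044481341226 [226 251  62  36]
wrist [ 0.59  -0.264 -2.483] 0.82 3232.5523296670153 [296 266  60  48]
top [ 0.609 -0.149  0.92 ] 0.61 1916.7716935173385 [373 219  22  22]
top [ 0.428 -0.119  0.   ] 0.87 2708.206386196177 [365 279  21  37]
scene [-0.162 -0.043  0.3  ] 0.64 3327.0345121988767 [260  84  18  16]
scene [ 0.427 -0.119  0.   ] 0.74 3617.627474600149 [253 206  21  30]
scene [ 0.482 -0.255 -2.643] 0.72 3693.9391141599385 [201 220  28  33]
scene [ 0.596 -0.265 -2.483] 0.78 3506.8030605782674 [198 257  31  28]
scene [ 0.609 -0.15   0.94 ] 0.76 3565.1392927154025 [240 258  33  23]
```

Run:
```python
from h import *
p=np.array([.606,-.149,.94]);g=p[:2]-.003*np.array([np.cos(p[2]),np.sin(p[2])])
print(g,delta([*g,.13],down(p[2]-np.pi/2)))
```

```text
[ 0.6042 -0.1514] (array([ 0.0517,  0.2889, -0.049 ]), array([-0.0121,  0.8274,  0.0088]))
```

```bash
python3 -m handwheel '[[[0.06,0.01,0.04,-0.01,0,0.15,0],[0.06,0.02,0.08,-0.02,0,0.3,0],[0.06,0.03,0.12,-0.03,0,0.45,0],[0.06,0.04,0.165,-0.04,0,0.6,0],[0.06,0.052,0.21,-0.049,0,0.75,0],[0.06,0.052,0.25,-0.049,-0.012,0.827,0.009],[0.06,0.052,0.289,-0.049,-0.012,0.827,0.009],[0.06,0.052,0.289,-0.049,-0.012,0.827,0.009]]]' 40
python3 - <<'E'
from h import *
c,H=seg("wrist",cap("wrist","w6"))
for h in H: print(h[0].round(3),h[1],h[3])
p=np.array([.606,-.149,.94])
for h in H:
    if np.linalg.norm(h[0][:2]-p[:2])<.05:p=h[0]
g=p[:2]-.003*np.array([np.cos(p[2]),np.sin(p[2])])
print(ctrl.state()["q"],p,delta([*g,.13],down(p[2]-np.pi/2)),delta([*g,.030],down(p[2]-np.pi/2)))
E
```

```text
clock: 10.95
ee_pos: [0.6014, -0.1513, 0.1246]
orientation: [[0.808, -0.01, 0.589], [-0.589, 0.002, 0.808], [-0.009, -1.0, -0.004]]
force: [-1.4, -1.3, -0.6]
width: 0.06
[ 0.606 -0.149  0.9  ] 0.89 [267 152  80 146]
[ 0.432 -0.113 -0.083] 0.62 [ 44 274 127  99]
[ 0.5357  0.669  -0.5527  1.6659  0.4166  0.9323 -0.8046] [ 0.6058 -0.1495  0.9   ] (array([ 0.0009, -0.0021,  0.0003]), array([ 0.0023,  0.0408, -0.0049])) (array([0.0014, 0.0979, 0.0006]), array([ 0.0023,  0.0408, -0.0049]))
```

```bash
python3 -m handwheel '[[[0.06,0.001,0.04,0,0,0.03,0],[0.06,0.001,0.08,0,0,0.04,0],[0.06,0.001,0.098,0,0,0.04,0],[0.06,0.001,0.098,0,0,0.04,0],[0.015,0.001,0.098,0,0,0.04,0],[0.015,0.001,0.098,0,0,0.04,0],[0.015,0.001,0.098,0,0,0.04,0],[0.015,0.001,0.098,0,0,0.04,0]]]' 40
python3 -m handwheel '[[[0.015,0,-0.03,0,0,0,0],[0.015,0,-0.08,0,0,0,0],[0.015,0,-0.13,0,0,0,0],[0.015,0,-0.18,0,0,0,0],[0.015,0,-0.22,0,0,0,0],[0.015,0,-0.22,0,0,0,0]]]'
python3 - <<'E'
from h import *
for z in(.25,.15,.077): print(delta(case(.095,-.086,z),down(CY)))
E
```

```text
clock: 11.8
ee_pos: [0.6064, -0.1534, 0.0342]
orientation: [[0.783, 0.003, 0.623], [-0.623, -0.001, 0.783], [0.003, -1.0, 0.001]]
force: [-1.3, 0.3, 6.8]
width: 0.0228
clock: 12.4
ee_pos: [0.6078, -0.1527, 0.2598]
orientation: [[0.783, 0.012, 0.622], [-0.623, -0.003, 0.783], [0.011, -1.0, 0.005]]
force: [0.4, -0.9, -1.4]
width: 0.0235
(array([-0.1974,  0.009 ,  0.2661]), array([-0.0001, -0.863 ,  0.0125]))
(array([-0.1985,  0.109 ,  0.2656]), array([-0.0001, -0.863 ,  0.0125]))
(array([-0.1992,  0.182 ,  0.2652]), array([-0.0001, -0.863 ,  0.0125]))
```

```bash
python3 -m handwheel '[[[0.015,-0.03,0,0.035,0,-0.14,0],[0.015,-0.06,0,0.07,0,-0.28,0],[0.015,-0.09,0,0.11,0,-0.42,0],[0.015,-0.12,0,0.15,0,-0.56,0],[0.015,-0.15,0,0.19,0,-0.7,0],[0.015,-0.175,0.005,0.23,0,-0.8,0.01],[0.015,-0.199,0.009,0.266,0,-0.863,0.0125],[0.015,-0.199,0.009,0.266,0,-0.863,0.0125]]]'
python3 - <<'E'
from h import *
print(ctrl.state()["width"],ctrl.state()["q"])
c=cap("wrist");im=c["img"].copy()
F=[case(x,y-.0775,.101) for x,y in((-.14,.0675),(.14,.0675),(.14,-.0675),(-.14,-.0675))]
cv2.polylines(im,[proj(c,F).astype(np.int32)],True,(255,0,0),1)
F=[case(x,y-.0775,.045) for x,y in((-.14,.0675),(.14,.0675),(.14,-.0675),(-.14,-.0675))]
cv2.polylines(im,[proj(c,F).astype(np.int32)],True,(0,255,0),1)
cv2.imwrite("pics/w7.png",im[:,:,::-1])
for z in(.25,.15,.081): print(delta(case(.095,-.089,z),down(CY)))
E
```

```text
clock: 13.2
ee_pos: [0.6128, 0.187, 0.2428]
orientation: [[0.979, -0.013, -0.201], [0.201, 0.008, 0.979], [-0.011, -1.0, 0.01]]
force: [-0.7, 0.5, 0.2]
width: 0.0232
0.02317273849979827 [ 0.1242  0.6422 -0.8207  1.4613  0.4651  1.2511 -0.5426]
(array([ 0.0044, -0.0074, -0.0087]), array([-0.0071,  0.0066, -0.0116]))
(array([ 0.0055,  0.0926, -0.0094]), array([-0.0071,  0.0066, -0.0116]))
(array([ 0.0063,  0.1616, -0.0099]), array([-0.0071,  0.0066, -0.0116]))
```

View pics/w7.png

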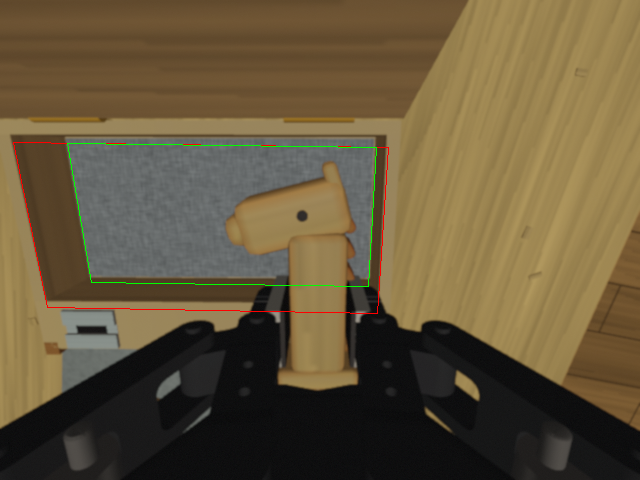

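```bash
sed -i 's/^CC=np.array(\[.5275,.1515\])/CC=np.array([.5267,.1560])/' h.py
python3 - <<'E'
from h import *
for z in(.15,.081): print(delta(case(.095,-.089,z),down(CY)))
E
```

```text
(array([ 0.0056,  0.0927, -0.0049]), array([-0.0071,  0.0066, -0.0116]))
(array([ 0.0064,  0.1617, -0.0053]), array([-0.0071,  0.0066, -0.0116]))
```

```bash
python3 -m handwheel '[[[0.015,0.006,0.03,-0.005,-0.007,0.007,-0.012],[0.015,0.006,0.07,-0.005,-0.007,0.007,-0.012],[0.015,0.006,0.11,-0.005,-0.007,0.007,-0.012],[0.015,0.006,0.14,-0.005,-0.007,0.007,-0.012],[0.015,0.006,0.155,-0.005,-0.007,0.007,-0.012],[0.015,0.006,0.155,-0.005,-0.007,0.007,-0.012]]]'
```

```text
clock: 13.85
ee_pos: [0.6191, 0.1738, 0.0859]
orientation: [[0.983, -0.002, -0.182], [0.182, -0.004, 0.983], [-0.003, -1.0, -0.003]]
force: [-0.1, -0.9, 0.2]
width: 0.0233
```

```bash
python3 - <<'E'
from h import *
print(delta(case(.095,-.089,.081),down(CY)))
E
python3 -m handwheel '[[[0.015,0,0.002,0,0,0,0],[0.015,0,0.004,0,0,0,0],[0.015,0,0.004,0,0,0,0]]]'
```

```text
(array([0.0009, 0.0049, 0.0061]), array([ 0.0034, -0.0084, -0.0027]))
clock: 14.15
ee_pos: [0.6204, 0.1757, 0.0848]
orientation: [[0.983, 0.003, -0.183], [0.183, -0.002, 0.983], [0.003, -1.0, -0.002]]
force: [-0.3, -0.7, -0.8]
width: 0.0232
```

```bash
python3 -m handwheel '[[[0.015,0,0.002,0,0,0,0],[0.015,0,0.004,0,0,0,0],[0.015,0,0.004,0,0,0,0],[0.04,0,0.004,0,0,0,0],[0.04,0,0.004,0,0,0,0],[0.04,0,0.004,0,0,0,0],[0.04,0,-0.02,0,0,0,0],[0.04,0,-0.06,0,0,0,0]]]'
python3 -m handwheel '[[[0.04,0,-0.05,-0.02,0,0,0],[0.04,0,-0.1,-0.06,0,0,0],[0.04,-0.02,-0.15,-0.1,0,0,0],[0.05,-0.04,-0.2,-0.14,0,0,0],[0.06,-0.06,-0.25,-0.18,0,0,0],[0.06,-0.07,-0.27,-0.22,0,0,0],[0.06,-0.075,-0.27,-0.25,0,0,0],[0.06,-0.075,-0.27,-0.25,0,0,0]]]'
python3 - <<'E'
from h import *
c,H=seg("wrist",cap("wrist","w8"))
print(ctrl.state()["ee_pos"])
for h in H: print(h[0].round(3),h[1],h[3], world_to_case(h[0]))
E
```

```text
clock: 14.95
ee_pos: [0.6184, 0.1747, 0.1417]
orientation: [[0.983, -0.004, -0.183], [0.183, -0.004, 0.983], [-0.005, -1.0, -0.003]]
force: [1.0, 0.3, -0.5]
width: 0.0401
clock: 15.75
ee_pos: [0.5913, -0.0861, 0.4161]
orientation: [[0.983, 0.003, -0.181], [0.181, -0.003, 0.983], [0.002, -1.0, -0.004]]
force: [0.4, -0.5, -0.5]
width: 0.0603
[ 0.5918 -0.0924  0.4177]
[ 0.425 -0.117  0.   ] 0.87 [176 168  68  35] [-0.1513 -0.3438]
[ 0.479 -0.25  -2.723] 0.78 [197 260  62  37] [-0.1242 -0.4846]
[ 0.592 -0.264 -2.523] 0.82 [267 275  59  48] [-0.0154 -0.5197]
[ 0.765 -0.36  -1.583] 0.61 [374 333  28  63] [ 0.1355 -0.6473]
[ 0.12  -0.543  1.06 ] 0.66 [  0 368  29  46] [-0.5319 -0.7043]
```

Run:
```python
from h import *
print(delta([.592,-.264,.13],down(-2.5+np.pi/2)))
```

```text
(array([-0.0306,  0.2889, -0.1668]), array([0.0049, 1.1034, 0.0075]))
```

```bash
python3 -m handwheel '[[[0.06,-0.005,0.04,-0.025,0,0.14,0],[0.06,-0.01,0.08,-0.05,0,0.28,0],[0.06,-0.015,0.12,-0.075,0,0.42,0],[0.06,-0.02,0.16,-0.1,0,0.56,0],[0.06,-0.025,0.2,-0.125,0,0.7,0],[0.06,-0.03,0.24,-0.15,0,0.84,0],[0.06,-0.031,0.275,-0.167,0,0.98,0],[0.06,-0.031,0.289,-0.167,0.005,1.103,0.007]]]' 40
python3 -m handwheel '[[[0.06,0,0,0,0,0,0],[0.06,0,0,0,0,0,0]]]'
cat >> h.py <<'E'
def pick(p,sgn,z=.034,back_=0.):
    "refine near p with a wrist look; print delta to grasp"
    c,H=seg("wrist",lo=.5)
    for h in H: print(h[0].round(3),h[1])
    k=[h for h in H if np.linalg.norm(h[0][:2]-p[:2])<.07]
    if k: p=max(k,key=lambda h:h[1])[0]
    g=p[:2]-back_*np.array([np.cos(p[2]),np.sin(p[2])])
    print("use",p,delta([*g,z],down(p[2]+sgn*np.pi/2)),"q7",ctrl.state()["q"][6])
E
python3 - <<'E'
from h import *
pick(np.array([.592,-.264,-2.5]),1)
E
```

```text
clock: 16.6
ee_pos: [0.5894, -0.2567, 0.1211]
orientation: [[0.599, -0.009, 0.801], [-0.801, 0.005, 0.599], [-0.009, -1.0, -0.004]]
force: [-0.1, 0.3, -0.1]
width: 0.0602
clock: 16.8
ee_pos: [0.5925, -0.2528, 0.1259]
orientation: [[0.61, -0.003, 0.792], [-0.792, 0.005, 0.61], [-0.006, -1.0, 0.001]]
force: [-0.3, -0.3, 0.3]
width: 0.0601
[ 0.593 -0.265 -2.483] 0.85
[ 0.432 -0.122  0.04 ] 0.73
[ 0.676 -0.45  -3.123] 0.64
[ 0.543 -0.471 -1.723] 0.6
use [ 0.5932 -0.2651 -2.4832] (array([ 0.0104,  0.0926, -0.0073]), array([-0.0015, -0.0019, -0.0047])) q7 -0.8809842859114853
```

```bash
python3 -m handwheel '[[[0.06,0.01,0.03,-0.007,0,0,0],[0.06,0.01,0.07,-0.007,0,0,0],[0.06,0.01,0.093,-0.007,0,0,0],[0.06,0.01,0.093,-0.007,0,0,0],[0.015,0.01,0.093,-0.007,0,0,0],[0.015,0.01,0.093,-0.007,0,0,0],[0.015,0.01,0.093,-0.007,0,0,0],[0.015,0.01,0.093,-0.007,0,0,0]]]' 40
python3 -m handwheel '[[[0.015,0,-0.03,0,0,0,0],[0.015,0,-0.08,0,0,0,0],[0.015,0,-0.13,0,0,0,0],[0.015,0,-0.18,0,0,0,0],[0.015,0,-0.22,0,0,0,0],[0.015,0,-0.22,0,0,0,0]]]'
python3 - <<'E'
from h import *
for z in(.24,.085): print(delta(case(.030,-.084,z),down(CY)))
E
```

```text
clock: 17.65
ee_pos: [0.5935, -0.2657, 0.0348]
orientation: [[0.607, 0.0, 0.795], [-0.795, 0.003, 0.607], [-0.003, -1.0, 0.002]]
force: [-0.8, 0.6, 6.9]
width: 0.0227
clock: 18.25
ee_pos: [0.5956, -0.2667, 0.2604]
orientation: [[0.607, 0.008, 0.795], [-0.795, 0.0, 0.607], [0.005, -1.0, 0.006]]
force: [0.0, 0.5, -0.6]
width: 0.0231
(array([-0.3744,  0.0201,  0.2334]), array([-0.0032, -1.1097,  0.0078]))
(array([-0.3751,  0.1751,  0.2324]), array([-0.0032, -1.1097,  0.0078]))
```

```bash
python3 -m handwheel '[[[0.015,-0.037,0,0.023,0,-0.13,0],[0.015,-0.075,0,0.046,0,-0.26,0],[0.015,-0.112,0,0.07,0,-0.39,0],[0.015,-0.15,0,0.093,0,-0.52,0],[0.015,-0.187,0,0.116,0,-0.65,0],[0.015,-0.225,0,0.14,0,-0.78,0],[0.015,-0.262,0.005,0.163,0,-0.91,0],[0.015,-0.3,0.01,0.186,0,-1.04,0]]]'
python3 - <<'E'
from h import *
for z in(.24,.085): print(delta(case(.030,-.084,z),down(CY)))
E
```

```text
clock: 19.05
ee_pos: [0.5582, 0.0863, 0.2445]
orientation: [[0.992, -0.002, -0.126], [0.126, 0.004, 0.992], [-0.002, -1.0, 0.005]]
force: [0.7, 0.0, -1.2]
width: 0.023
(array([0.0068, 0.0049, 0.086 ]), array([-0.0046, -0.0647, -0.0016]))
(array([0.0071, 0.1599, 0.0853]), array([-0.0046, -0.0647, -0.0016]))
```

```bash
python3 -m handwheel '[[[0.015,0.004,0,0.04,-0.005,-0.03,0],[0.015,0.007,0.005,0.08,-0.005,-0.065,0],[0.015,0.007,0.005,0.0855,-0.005,-0.065,0],[0.015,0.007,0.04,0.0855,-0.005,-0.065,0],[0.015,0.007,0.08,0.0855,-0.005,-0.065,0],[0.015,0.007,0.12,0.0855,-0.005,-0.065,0],[0.015,0.007,0.15,0.0855,-0.005,-0.065,0],[0.015,0.007,0.15,0.0855,-0.005,-0.065,0]]]'
python3 - <<'E'
from h import *
print(delta(case(.030,-.084,.081),down(CY)))
E
```

```text
clock: 19.85
ee_pos: [0.5526, 0.1693, 0.091]
orientation: [[0.983, -0.009, -0.185], [0.185, -0.003, 0.983], [-0.01, -1.0, -0.001]]
force: [-0.1, -1.5, -0.8]
width: 0.0224
(array([0.0021, 0.01  , 0.0029]), array([ 0.0013, -0.005 , -0.0096]))
```

```bash
python3 -m handwheel '[[[0.015,0.002,0.006,0.003,0,0,-0.01],[0.015,0.002,0.011,0.003,0,0,-0.01],[0.015,0.002,0.012,0.003,0,0,-0.01],[0.04,0.002,0.012,0.003,0,0,-0.01],[0.04,0.002,0.012,0.003,0,0,-0.01],[0.04,0.002,0.012,0.003,0,0,-0.01],[0.04,0.002,-0.02,0.003,0,0,-0.01],[0.04,0.002,-0.06,0,0,0,-0.01]]]'
python3 -m handwheel '[[[0.04,0,-0.05,-0.02,0,0,0],[0.04,0,-0.1,-0.06,0,0,0],[0.04,-0.01,-0.15,-0.1,0,0,0],[0.05,-0.01,-0.2,-0.14,0,0,0],[0.06,-0.01,-0.25,-0.18,0,0,0],[0.06,-0.01,-0.26,-0.22,0,0,0],[0.06,-0.01,-0.26,-0.25,0,0,0],[0.06,-0.01,-0.26,-0.25,0,0,0]]]'
python3 - <<'E'
from h import *
c,H=seg("wrist",cap("wrist","w9"))
print(ctrl.state()["ee_pos"])
for h in H: print(h[0].round(3),h[1],h[3], world_to_case(h[0]))
t=cap("top")
im=np.hstack([cv2.resize(t["img"][150:360,210:490],(400,300)),cv2.resize(c["img"],(400,300))]);cv2.imwrite("pics/p9.png",im[:,:,::-1])
E
```

```text
clock: 20.65
ee_pos: [0.5558, 0.1715, 0.1541]
orientation: [[0.983, 0.003, -0.186], [0.186, 0.001, 0.983], [0.004, -1.0, 0.001]]
force: [1.0, 0.5, 0.4]
width: 0.0402
clock: 21.45
ee_pos: [0.5922, -0.0814, 0.4163]
orientation: [[0.984, 0.01, -0.179], [0.179, -0.0, 0.984], [0.009, -1.0, -0.002]]
force: [0.6, -1.1, 0.1]
width: 0.0598
[ 0.5927 -0.084   0.4163]
[ 0.425 -0.117  0.   ] 0.87 [173 172  69  35] [-0.1513 -0.3438]
[ 0.478 -0.25  -2.683] 0.73 [194 264  62  36] [-0.125  -0.4847]
[ 0.122 -0.542  1.1  ] 0.67 [  0 373  26  43] [-0.5303 -0.7037]
```

View pics/p9.png

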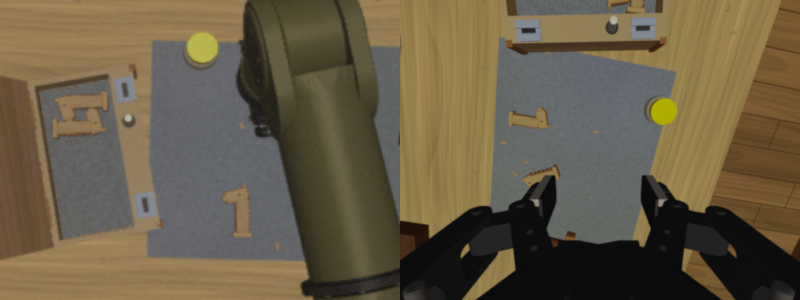

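Run:
```python
from h import *
print(delta([.480,-.251,.13],down(-2.7+np.pi/2)))
```

```text
(array([-0.1431,  0.2841, -0.147 ]), array([-0.0045,  1.3082,  0.0081]))
```

```bash
python3 -m handwheel '[[[0.06,-0.02,0.03,-0.02,0,0.14,0],[0.06,-0.04,0.06,-0.04,0,0.28,0],[0.06,-0.06,0.1,-0.06,0,0.42,0],[0.06,-0.08,0.13,-0.08,0,0.56,0],[0.06,-0.1,0.165,-0.1,0,0.7,0],[0.06,-0.12,0.2,-0.12,0,0.84,0],[0.06,-0.135,0.235,-0.135,0,0.98,0],[0.06,-0.143,0.26,-0.147,0,1.12,0.007]]]' 40
python3 -m handwheel '[[[0.06,0,0.015,0,0,0.1,0],[0.06,0,0.024,0,-0.004,0.188,0],[0.06,0,0.024,0,-0.004,0.188,0],[0.06,0,0.024,0,-0.004,0.188,0]]]'
python3 - <<'E'
from h import *
pick(np.array([.480,-.251,-2.7]),1,.036)
E
```

```text
clock: 22.35
ee_pos: [0.4775, -0.2469, 0.1512]
orientation: [[0.59, -0.002, 0.808], [-0.808, 0.005, 0.59], [-0.005, -1.0, 0.001]]
force: [1.0, 0.0, -0.0]
width: 0.0602
clock: 22.75
ee_pos: [0.4803, -0.2456, 0.1295]
orientation: [[0.438, -0.003, 0.899], [-0.899, 0.003, 0.438], [-0.003, -1.0, -0.001]]
force: [0.3, 0.9, -0.7]
width: 0.0601
[ 0.424 -0.121 -0.04 ] 0.79
[ 0.479 -0.254 -2.643] 0.86
[ 0.258 -0.192 -0.383] 0.69
[ 0.382 -0.463  1.1  ] 0.65
use [ 0.4791 -0.2539 -2.6432] (array([ 0.0069,  0.0938, -0.0046]), array([ 0.0007, -0.046 , -0.0028])) q7 -1.0242100066537825
```

```bash
python3 -m handwheel '[[[0.06,0.007,0.03,-0.005,0,-0.046,0],[0.06,0.007,0.07,-0.005,0,-0.046,0],[0.06,0.007,0.093,-0.005,0,-0.046,0],[0.06,0.007,0.093,-0.005,0,-0.046,0],[0.015,0.007,0.093,-0.005,0,-0.046,0],[0.015,0.007,0.093,-0.005,0,-0.046,0],[0.015,0.007,0.093,-0.005,0,-0.046,0],[0.015,0.007,0.093,-0.005,0,-0.046,0]]]' 40
python3 -m handwheel '[[[0.015,0,-0.03,0,0,0,0],[0.015,0,-0.08,0,0,0,0],[0.015,0,-0.13,0,0,0,0],[0.015,0,-0.18,0,0,0,0],[0.015,0,-0.22,0,0,0,0],[0.015,0,-0.22,0,0,0,0]]]'
python3 - <<'E'
from h import *
for z in(.24,.085): print(delta(case(-.033,-.079,z),down(CY)))
E
```

```text
clock: 23.6
ee_pos: [0.4794, -0.2554, 0.0382]
orientation: [[0.475, 0.0, 0.88], [-0.88, 0.0, 0.475], [-0.0, -1.0, 0.0]]
force: [-1.6, 0.2, 6.8]
width: 0.023
clock: 24.2
ee_pos: [0.4814, -0.2559, 0.2632]
orientation: [[0.475, 0.008, 0.88], [-0.88, -0.004, 0.475], [0.007, -1.0, 0.005]]
force: [0.6, 0.4, -0.3]
width: 0.023
(array([-0.3663,  0.0217,  0.2087]), array([ 0.0001, -1.2667,  0.0089]))
(array([-0.3673,  0.1767,  0.208 ]), array([ 0.0001, -1.2667,  0.0089]))
```

```bash
python3 -m handwheel '[[[0.015,-0.037,0,0.02,0,-0.14,0],[0.015,-0.075,0,0.041,0,-0.28,0],[0.015,-0.112,0,0.062,0,-0.42,0],[0.015,-0.15,0,0.083,0,-0.56,0],[0.015,-0.187,0,0.104,0,-0.7,0],[0.015,-0.225,0,0.126,0,-0.84,0],[0.015,-0.262,0.005,0.147,0,-0.98,0],[0.015,-0.3,0.01,0.17,0,-1.12,0]]]'
python3 - <<'E'
from h import *
for z in(.24,.085): print(delta(case(-.033,-.079,z),down(CY)))
E
```

```text
clock: 25.0
ee_pos: [0.4855, 0.0905, 0.2473]
orientation: [[0.999, -0.001, -0.049], [0.049, 0.001, 0.999], [-0.001, -1.0, 0.001]]
force: [0.0, 0.4, 0.1]
width: 0.023
(array([0.0094, 0.0073, 0.0745]), array([-0.0014, -0.1417, -0.0013]))
(array([0.0096, 0.1623, 0.0743]), array([-0.0014, -0.1417, -0.0013]))
```

```bash
python3 -m handwheel '[[[0.015,0.005,0,0.04,0,-0.07,0],[0.015,0.0095,0.005,0.0745,0,-0.142,0],[0.015,0.0095,0.005,0.0745,0,-0.142,0],[0.015,0.0095,0.04,0.0745,0,-0.142,0],[0.015,0.0095,0.08,0.0745,0,-0.142,0],[0.015,0.0095,0.12,0.0745,0,-0.142,0],[0.015,0.0095,0.152,0.0745,0,-0.142,0],[0.015,0.0095,0.152,0.0745,0,-0.142,0]]]'
python3 - <<'E'
from h import *
print(delta(case(-.033,-.079,.081),down(CY)))
E
```

```text
clock: 25.8
ee_pos: [0.4896, 0.1623, 0.0919]
orientation: [[0.983, -0.009, -0.184], [0.184, -0.001, 0.983], [-0.009, -1.0, 0.001]]
force: [-0.1, -0.6, -1.0]
width: 0.0226
(array([0.0023, 0.0109, 0.0028]), array([-0.0008, -0.0055, -0.0089]))
```

```bash
python3 -m handwheel '[[[0.015,0.002,0.006,0.003,0,0,-0.009],[0.015,0.002,0.012,0.003,0,0,-0.009],[0.015,0.002,0.013,0.003,0,0,-0.009],[0.04,0.002,0.013,0.003,0,0,-0.009],[0.04,0.002,0.013,0.003,0,0,-0.009],[0.04,0.002,0.013,0.003,0,0,-0.009],[0.04,0.002,-0.02,0.003,0,0,-0.009],[0.04,0.002,-0.06,0,0,0,-0.009]]]'
python3 -m handwheel '[[[0.04,0,-0.05,-0.02,0,0,0],[0.04,0,-0.1,-0.06,0,0,0],[0.04,-0.01,-0.15,-0.1,0,0,0],[0.05,-0.01,-0.2,-0.14,0,0,0],[0.06,-0.01,-0.25,-0.18,0,0,0],[0.06,-0.01,-0.26,-0.22,0,0,0],[0.06,-0.01,-0.26,-0.25,0,0,0],[0.06,-0.01,-0.26,-0.25,0,0,0]]]'
python3 - <<'E'
from h import *
c,H=seg("wrist",cap("wrist","w10"))
print(ctrl.state()["q"])
for h in H: print(h[0].round(3),h[1],h[3], world_to_case(h[0]))
print(delta([.424,-.118,.13],down(np.pi/2)),delta([.424,-.118,.13],down(-np.pi/2)))
E
```

```text
clock: 26.6
ee_pos: [0.4928, 0.1646, 0.1549]
orientation: [[0.983, 0.003, -0.186], [0.186, 0.003, 0.983], [0.003, -1.0, 0.003]]
force: [0.9, 1.0, 0.8]
width: 0.0399
clock: 27.4
ee_pos: [0.5293, -0.0887, 0.416]
orientation: [[0.984, 0.008, -0.179], [0.179, 0.002, 0.984], [0.008, -1.0, 0.0]]
force: [0.9, 0.5, -0.2]
width: 0.0599
[ 0.7561  0.3752 -0.9683  1.4223  0.308   1.4947 -0.0225]
[ 0.425 -0.117  0.   ] 0.88 [216 175  66  35] [-0.1517 -0.3439]
(array([-0.1113,  0.2851, -0.0077]), array([ 0.0061, -1.3937,  0.0067])) (array([-0.1113,  0.2851, -0.0077]), array([-0.007 ,  1.7479,  0.0064]))
```

```bash
python3 -m handwheel '[[[0.06,-0.015,0.03,0,0,-0.14,0],[0.06,-0.03,0.06,0,0,-0.28,0],[0.06,-0.045,0.1,-0.002,0,-0.42,0],[0.06,-0.06,0.13,-0.004,0,-0.56,0],[0.06,-0.075,0.165,-0.006,0,-0.7,0],[0.06,-0.09,0.2,-0.007,0,-0.84,0],[0.06,-0.1,0.23,-0.007,0,-0.98,0],[0.06,-0.111,0.25,-0.007,0.004,-1.12,0.006]]]' 40
python3 -m handwheel '[[[0.06,0,0.01,0,0,-0.13,0],[0.06,0,0.025,0,0,-0.27,0],[0.06,0,0.025,0,0,-0.27,0],[0.06,0,0.025,0,0,-0.27,0]]]'
python3 - <<'E'
from h import *
pick(np.array([.424,-.118,0.]),1,.036)
E
```

```text
clock: 28.25
ee_pos: [0.4208, -0.1103, 0.162]
orientation: [[0.256, -0.002, -0.967], [0.967, 0.003, 0.256], [0.002, -1.0, 0.003]]
force: [0.5, -0.7, -0.7]
width: 0.0601
clock: 28.65
ee_pos: [0.4223, -0.1099, 0.1388]
orientation: [[-0.002, -0.001, -1.0], [1.0, 0.003, -0.002], [0.003, -1.0, 0.001]]
force: [0.4, -0.3, -0.4]
width: 0.0597
[ 0.423 -0.118  0.   ] 0.87
use [ 0.4234 -0.1183  0.    ] (array([-0.0087,  0.1031, -0.0008]), array([-0.0002,  0.0019,  0.0029])) q7 0.9095683590804927
```

```bash
python3 -m handwheel '[[[0.06,-0.009,0.03,-0.001,0,0,0],[0.06,-0.009,0.07,-0.001,0,0,0],[0.06,-0.009,0.103,-0.001,0,0,0],[0.06,-0.009,0.103,-0.001,0,0,0],[0.015,-0.009,0.103,-0.001,0,0,0],[0.015,-0.009,0.103,-0.001,0,0,0],[0.015,-0.009,0.103,-0.001,0,0,0],[0.015,-0.009,0.103,-0.001,0,0,0]]]' 40
python3 -m handwheel '[[[0.015,0,-0.03,0,0,0,0],[0.015,0,-0.08,0,0,0,0],[0.015,0,-0.13,0,0,0,0],[0.015,0,-0.18,0,0,0,0],[0.015,0,-0.22,0,0,0,0],[0.015,0,-0.22,0,0,0,0]]]'
python3 - <<'E'
from h import *
for z in(.24,.085): print(delta(case(-.095,-.079,z),down(CY)))
E
```

```text
clock: 29.5
ee_pos: [0.4245, -0.119, 0.0374]
orientation: [[-0.005, 0.002, -1.0], [1.0, 0.002, -0.005], [0.002, -1.0, -0.002]]
force: [-0.6, 0.7, 7.0]
width: 0.0234
clock: 30.1
ee_pos: [0.4259, -0.1184, 0.2613]
orientation: [[-0.005, 0.008, -1.0], [1.0, -0.0, -0.005], [-0.0, -1.0, -0.008]]
force: [0.3, 0.8, -0.9]
width: 0.0231
(array([ 0.2721,  0.0213, -0.0057]), array([0.0068, 1.3847, 0.0052]))
(array([ 0.2721,  0.1763, -0.0045]), array([0.0068, 1.3847, 0.0052]))
```

```bash
python3 -m handwheel '[[[0.015,0.03,0,0,0,0.14,0],[0.015,0.06,0,0,0,0.28,0],[0.015,0.09,0,0,0,0.42,0],[0.015,0.12,0,0,0,0.56,0],[0.015,0.15,0.005,0,0,0.7,0],[0.015,0.18,0.01,0,0,0.84,0],[0.015,0.21,0.015,-0.003,0.003,0.98,0.003],[0.015,0.24,0.02,-0.005,0.005,1.12,0.005]]]'
python3 - <<'E'
from h import *
for z in(.24,.085): print(delta(case(-.095,-.079,z),down(CY)))
E
```

```text
clock: 30.9
ee_pos: [0.4268, 0.1217, 0.2365]
orientation: [[0.9, -0.006, -0.435], [0.435, 0.001, 0.9], [-0.006, -1.0, 0.003]]
force: [0.0, -0.9, -0.7]
width: 0.0228
(array([ 0.0171, -0.0035,  0.0272]), array([-0.0026,  0.259 , -0.0059]))
(array([0.018 , 0.1515, 0.0267]), array([-0.0026,  0.259 , -0.0059]))
```

```bash
python3 -m handwheel '[[[0.015,0.01,0,0.015,0,0.13,0],[0.015,0.0175,-0.003,0.027,0,0.26,-0.006],[0.015,0.0175,-0.003,0.027,0,0.26,-0.006],[0.015,0.0175,0.04,0.027,0,0.26,-0.006],[0.015,0.0175,0.08,0.027,0,0.26,-0.006],[0.015,0.0175,0.12,0.027,0,0.26,-0.006],[0.015,0.0175,0.142,0.027,0,0.26,-0.006],[0.015,0.0175,0.142,0.027,0,0.26,-0.006]]]'
python3 - <<'E'
from h import *
print(delta(case(-.095,-.079,.081),down(CY)))
E
```

```text
clock: 31.7
ee_pos: [0.4283, 0.1509, 0.0921]
orientation: [[0.98, -0.007, -0.198], [0.198, 0.001, 0.98], [-0.006, -1.0, 0.002]]
force: [-0.6, -0.2, 0.1]
width: 0.0227
(array([0.0026, 0.0111, 0.0023]), array([-0.0025,  0.0081, -0.0062]))
```

```bash
python3 -m handwheel '[[[0.015,0.003,0.006,0.002,0,0.008,-0.006],[0.015,0.003,0.012,0.002,0,0.008,-0.006],[0.015,0.003,0.013,0.002,0,0.008,-0.006],[0.04,0.003,0.013,0.002,0,0.008,-0.006],[0.04,0.003,0.013,0.002,0,0.008,-0.006],[0.04,0.003,0.013,0.002,0,0.008,-0.006],[0.04,0.003,-0.02,0.002,0,0.008,-0.006],[0.04,0.003,-0.06,0,0,0.008,-0.006]]]'
python3 -m handwheel '[[[0.04,0.01,-0.05,0,0,0,0],[0.04,0.04,-0.1,-0.02,0,0,0],[0.02,0.07,-0.15,-0.05,0,0,0],[0,0.09,-0.2,-0.07,0,0,0],[0,0.1,-0.23,-0.08,0,0,0],[0,0.1,-0.23,-0.08,0,0,0],[0,0.1,-0.23,-0.08,0,0,0],[0,0.1,-0.23,-0.08,0,0,0]]]'
python3 - <<'E'
from h import *
c=cap("wrist","w11");print(ctrl.state()["ee_pos"],ctrl.state()["q"])
E
```

```text
clock: 32.5
ee_pos: [0.432, 0.153, 0.1542]
orientation: [[0.982, 0.001, -0.188], [0.188, 0.004, 0.982], [0.002, -1.0, 0.004]]
force: [0.9, 0.6, 0.4]
width: 0.0399
clock: 33.3
ee_pos: [0.5447, 0.0924, 0.3838]
orientation: [[0.982, 0.004, -0.187], [0.187, 0.004, 0.982], [0.004, -1.0, 0.003]]
force: [-0.4, 0.6, -1.1]
width: 0.0
[0.5443 0.0925 0.3834] [ 0.3567  0.3988 -0.8811  1.4559  0.3054  1.4264 -0.3391]
```

View pics/w11.png

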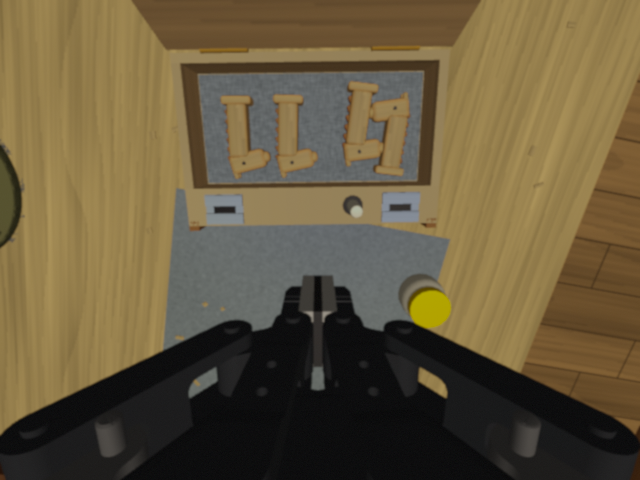

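Run:
```python
import cv2
a=cv2.imread("pics/w11.png")[60:200,180:450];cv2.imwrite("pics/w11c.png",cv2.resize(a,None,fx=2.9,fy=2.9,interpolation=2))
```

```text
(no output)
```

View pics/w11c.png

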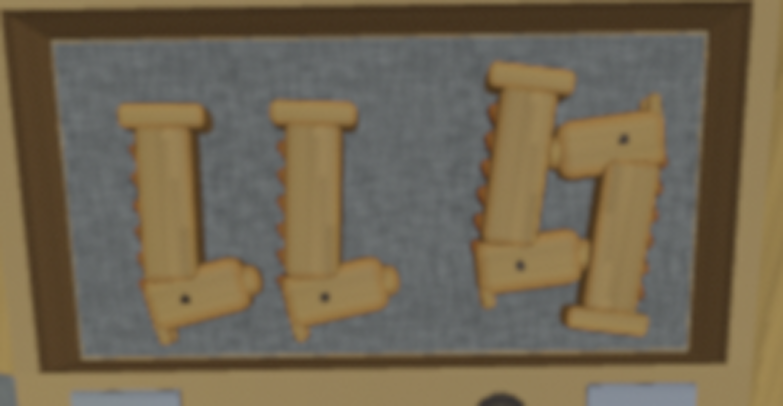

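Run:
```python
from h import *
for y,z in((0.,.42),(.12,.40),(.12,.29)): print(y,z,delta(case(0,y,z),down(CY)))
```

```text
0.0 0.42 (array([-0.0055, -0.0361,  0.1608]), array([-0.0032, -0.002 ,  0.0033]))
0.12 0.4 (array([-0.0058, -0.0158,  0.2808]), array([-0.0032, -0.002 ,  0.0033]))
0.12 0.29 (array([-0.0061,  0.0942,  0.2804]), array([-0.0032, -0.002 ,  0.0033]))
```

```bash
python3 -m handwheel '[[[0,-0.005,-0.03,0.03,0,0,0],[0,-0.006,-0.036,0.08,0,0,0],[0,-0.006,-0.036,0.13,0,0,0],[0,-0.006,-0.036,0.18,0,0,0],[0,-0.006,-0.03,0.23,0,0,0],[0,-0.006,-0.016,0.28,0,0,0],[0,-0.006,-0.016,0.28,0,0,0],[0,-0.006,-0.016,0.28,0,0,0]]]' 60
python3 - <<'E'
from h import *
c=cap("wrist");s=cap("scene")
im=np.hstack([cv2.resize(c["img"],(400,300)),cv2.resize(s["img"][120:330,230:510],(400,300))]);cv2.imwrite("pics/p12.png",im[:,:,::-1])
print(ctrl.state()["ee_pos"])
for y,z in((.12,.29),(.12,.28)): print(y,z,delta(case(0,y,z),down(CY)))
for th in np.arange(1.8,.1,-.15):
    n=np.array([np.sin(th),np.cos(th)]);y,z=.165*np.array([-np.cos(th),np.sin(th)])+.009*n+[.011,0];print(round(th,2),(y,z+.135),*delta(case(0,y,z+.135),down(CY)))
E
```

```text
clock: 34.15
ee_pos: [0.4849, 0.3678, 0.3995]
orientation: [[0.981, 0.002, -0.192], [0.192, 0.002, 0.981], [0.002, -1.0, 0.002]]
force: [0.6, -0.4, -0.6]
width: -0.0001
[0.487  0.3652 0.4006]
0.12 0.29 (array([-0.0012,  0.1106,  0.0018]), array([-0.0018, -0.0031,  0.0042]))
0.12 0.28 (array([-0.0013,  0.1206,  0.0018]), array([-0.0018, -0.0031,  0.0042]))
1.8 (np.float64(0.05725297430226313), np.float64(0.29364004024266444)) [-0.001   0.1069 -0.0609] [-0.0018 -0.0031  0.0042]
1.65 (np.float64(0.03302673190919639), np.float64(0.29877064169563605)) [-0.0009  0.1017 -0.0851] [-0.0018 -0.0031  0.0042]
1.5 (np.float64(0.008305816604265546), np.float64(0.3002233076046783)) [-0.0008  0.1002 -0.1098] [-0.0018 -0.0031  0.0042]
1.35 (np.float64(-0.016354593149911886), np.float64(0.29796541422523615)) [-0.0008  0.1024 -0.1345] [-0.0018 -0.0031  0.0042]
1.2 (np.float64(-0.04040067771494604), np.float64(0.29204766897488244)) [-0.0007  0.1083 -0.1586] [-0.0018 -0.0031  0.0042]
1.05 (np.float64(-0.06329241387178874), np.float64(0.28260297165403836)) [-0.0007  0.1177 -0.1815] [-0.0018 -0.0031  0.0042]
0.9 (np.float64(-0.08451570257801222), np.float64(0.2698434298029708)) [-0.0007  0.1304 -0.2027] [-0.0018 -0.0031  0.0042]
0.75 (np.float64(-0.10359391452397038), np.float64(0.2540555952237146)) [-0.0007  0.1462 -0.2218] [-0.0018 -0.0031  0.0042]
0.6 (np.float64(-0.12009859419954154), np.float64(0.23559402864436804)) [-0.0007  0.1646 -0.2383] [-0.0018 -0.0031  0.0042]
0.45 (np.float64(-0.13365908208119054), np.float64(0.2148733370495272)) [-0.0008  0.1853 -0.2519] [-0.0018 -0.0031  0.0042]
0.3 (np.float64(-0.14397083884577289), np.float64(0.19235886250125164)) [-0.0008  0.2078 -0.2623] [-0.0018 -0.0031  0.0042]
0.15 (np.float64(-0.15080228466718454), np.float64(0.16855623155956842)) [-0.0009  0.2316 -0.2692] [-0.0018 -0.0031  0.0042]
```

View pics/p12.png

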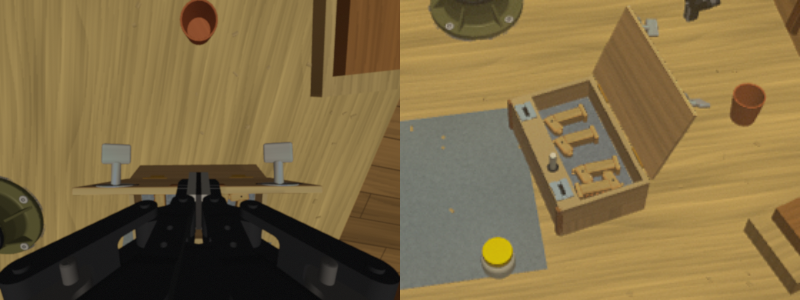

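```bash
python3 -m handwheel '[[[0,0,0.04,0,0,0,0],[0,0,0.09,0,0,0,0],[0,0,0.107,0,0,0,0],[0,0,0.107,-0.03,0,0,0],[0,0,0.107,-0.061,0,0,0],[0,0,0.102,-0.085,0,0,0],[0,0,0.1,-0.11,0,0,0],[0,0,0.102,-0.1345,0,0,0]]]'
python3 -m handwheel '[[[0,0,0.003,-0.012,0,0,0],[0,0,0.006,-0.024,0,0,0],[0,0,0.01,-0.036,0,0,0],[0,0,0.015,-0.047,0,0,0],[0,0,0.021,-0.058,0,0,0],[0,0,0.028,-0.068,0,0,0],[0,0,0.036,-0.078,0,0,0],[0,0,0.044,-0.087,0,0,0]]]'
python3 -m handwheel '[[[0,0,0.009,-0.009,0,0,0],[0,0,0.018,-0.017,0,0,0],[0,0,0.028,-0.024,0,0,0],[0,0,0.039,-0.03,0,0,0],[0,0,0.05,-0.036,0,0,0],[0,0,0.062,-0.041,0,0,0]]]'
python3 - <<'E'
from h import *
s=cap("scene");c=cap("wrist");
im=np.hstack([cv2.resize(c["img"],(400,300)),cv2.resize(s["img"][120:330,230:510],(400,300))]);cv2.imwrite("pics/p13.png",im[:,:,::-1])
for y,z in((-.16,.18),(-.168,.155),(-.168,.144),(-.168,.136)): print(y,z,delta(case(0,y,z),down(CY)))
E
```

```text
clock: 35.05
ee_pos: [0.5131, 0.2324, 0.2996]
orientation: [[0.983, 0.006, -0.185], [0.185, 0.005, 0.983], [0.007, -1.0, 0.004]]
force: [-0.2, 3.6, -0.7]
width: 0.0
clock: 35.85
ee_pos: [0.5291, 0.1482, 0.2537]
orientation: [[0.982, 0.004, -0.187], [0.187, 0.004, 0.982], [0.005, -1.0, 0.003]]
force: [1.2, 1.7, 1.0]
width: -0.0
clock: 36.45
ee_pos: [0.537, 0.1085, 0.1915]
orientation: [[0.982, 0.004, -0.187], [0.187, 0.004, 0.982], [0.005, -1.0, 0.003]]
force: [0.5, 0.1, 1.4]
width: -0.0
-0.16 0.18 (array([-0.0002,  0.0104, -0.0157]), array([-0.0027, -0.004 ,  0.0018]))
-0.168 0.155 (array([-0.0002,  0.0354, -0.0238]), array([-0.0027, -0.004 ,  0.0018]))
-0.168 0.144 (array([-0.0002,  0.0464, -0.0238]), array([-0.0027, -0.004 ,  0.0018]))
-0.168 0.136 (array([-0.0002,  0.0544, -0.0238]), array([-0.0027, -0.004 ,  0.0018]))
```

View pics/p13.png

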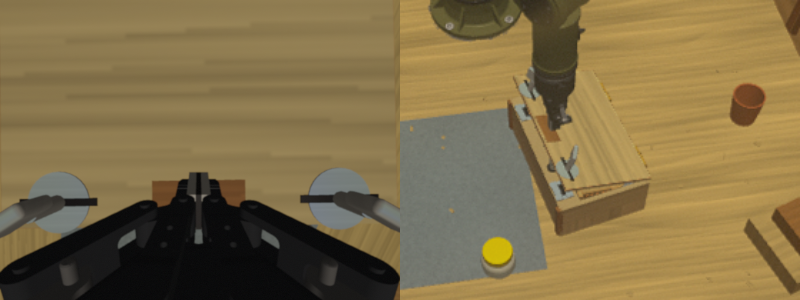

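```bash
python3 -m handwheel '[[[0,0,-0.006,-0.024,0,0,0],[0,0,0.015,-0.024,0,0,0],[0,0,0.03,-0.024,0,0,0],[0,0,0.043,-0.024,0,0,0],[0,0,0.05,-0.024,0,0,0],[0,0,0.054,-0.024,0,0,0],[0,0,0.057,-0.024,0,0,0],[0,0,0.057,-0.024,0,0,0]]]'
```

```text
clock: 37.35
ee_pos: [0.5438, 0.0834, 0.1368]
orientation: [[0.983, 0.009, -0.185], [0.185, 0.001, 0.983], [0.009, -1.0, -0.001]]
force: [2.0, -8.2, 11.7]
width: -0.0003
```

```bash
python3 -m handwheel '[[[0,0,0.002,0,0,0,0],[0,0,0.004,0,0,0,0],[0,0,0.005,0,0,0,0],[0,0,0.005,0,0,0,0]]]'
```

```text
clock: 37.75
ee_pos: [0.544, 0.0835, 0.1354]
orientation: [[0.983, 0.011, -0.185], [0.185, -0.002, 0.983], [0.011, -1.0, -0.004]]
force: [-8.1, -13.1, 46.9]
width: 0.0003
```

```bash
python3 -m handwheel '[[[0,0,-0.004,0,0,0,0],[0,0,-0.01,0,0,0,0],[0,0,-0.04,0,0,0,0],[0,0,-0.09,0,0,0,0],[0,0,-0.13,0,0,0,0],[0,0,-0.16,0,0,0,0],[0,0,-0.16,0,0,0,0]]]'
python3 - <<'E'
from h import *
s=cap("scene");c=cap("wrist");
im=np.hstack([cv2.resize(c["img"],(400,300)),cv2.resize(s["img"][150:330,270:510],(400,300))]);cv2.imwrite("pics/p14.png",im[:,:,::-1]);cv2.imwrite("pics/w14.png",c["img"][:,:,::-1])
print(ctrl.state()["ee_pos"])
for l in("stud_near","stud_far","lid"):
    for d in ctrl.masks_of(l,"wrist")[:2]: print(l,round(d["score"],2),d["bbox"])
E
```

```text
clock: 38.45
ee_pos: [0.5426, 0.0867, 0.295]
orientation: [[0.982, 0.012, -0.187], [0.187, 0.006, 0.982], [0.013, -1.0, 0.003]]
force: [-0.0, -0.2, -0.3]
width: 0.0001
[0.5411 0.0854 0.2909]
stud_near 0.74 [150.5, 219.2, 203.5, 258.8]
stud_far 0.85 [423.3, 214.4, 479.4, 251.5]
lid 0.76 [111.7, 1.5, 509.5, 262.0]
```

View pics/p14.png

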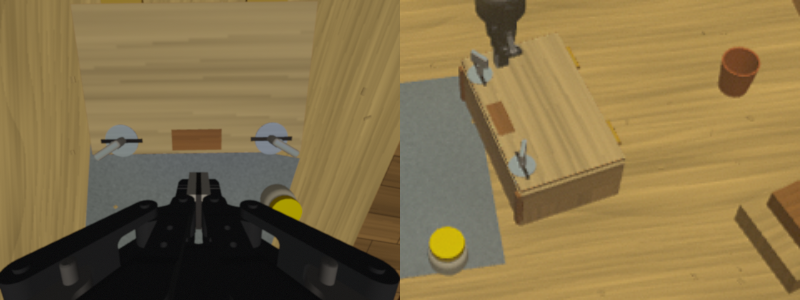

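```bash
cat >> h.py <<'E'
from scipy.optimize import minimize
def studfit(c,m,x0,out=0.,alo=-1.5,ahi=1.75):
    "fit wing pose: axis world xy & turn (clockwise from above, rel. case x) by IoU of rendered wing+stem with mask m"
    m=m.astype(np.uint8)
    def ren(p):
        a=CY-p[2];B=np.array([[sx*.018,sy*.0045,z] for sx in(-1,1) for sy in(-1,1) for z in(.147-out,.173-out)])
        B[:,:2]=B[:,:2]@Rz(a)[:2,:2].T+p[:2];t=np.arange(0,6.28,.5)
        S=np.array([[p[0]+.006*np.cos(u),p[1]+.006*np.sin(u),z] for u in t for z in(.121,.148-out)])
        im=np.zeros_like(m)
        for Q in(B,S): cv2.fillConvexPoly(im,cv2.convexHull(np.round(proj(c,Q)*8).astype(np.int32)),1,shift=3)
        return im
    def cost(p): r=ren(p);return -(r&m).sum()/(r|m).sum()
    best=min((minimize(cost,[x0[0],x0[1],a],method="Nelder-Mead",options=dict(initial_simplex=np.array([[x0[0],x0[1],a],[x0[0]+.006,x0[1],a],[x0[0],x0[1]+.006,a],[x0[0],x0[1],a+.25]]),xatol=1e-4,fatol=1e-4)) for a in np.arange(alo,ahi,.4)),key=lambda r:r.fun)
    return best.x,-best.fun
NEAR=(-.105,-.170);FAR=(.105,-.170)
def steel(c,x0,out=0.):
    "steel-coloured wing pixels near the expected stud (wing is brighter/greyer than lid)"
    im=c["img"].astype(int)
E
python3 - <<'E'
from h import *
c=cap("wrist")
for l,q in(("stud_near",NEAR),("stud_far",FAR)):
    x0=case(*q,.165)
    for d in ctrl.masks_of(l,"wrist")[:1]:
        p,s=studfit(c,d["pixels"],x0);print(l,round(d["score"],2),d["bbox"],d["pixels"].sum(),x0[:2],p,s)
E
```

```text
stud_near 0.78 [153.6, 219.3, 203.7, 256.6] 681 [0.4378 0.0624] [ 0.4583  0.0951 -2.7963] -0.0
stud_far 0.84 [432.2, 216.3, 486.4, 253.6] 779 [0.644  0.1023] [ 0.6547  0.0756 -0.8056] -0.0h.py:92: RuntimeWarning: overflow encountered in scalar negative
  def cost(p): r=ren(p);return -(r&m).sum()/(r|m).sum()
```

```bash
sed -i 's/r=ren(p);return -(r&m).sum()\/(r|m).sum()/r=ren(p);return -float((r\&m).sum())\/float((r|m).sum())/' h.py
python3 - <<'E'
from h import *
c=cap("wrist")
for l,q in(("stud_near",NEAR),("stud_far",FAR)):
    x0=case(*q,.165)
    for d in ctrl.masks_of(l,"wrist")[:1]:
        p,s=studfit(c,d["pixels"],x0);print(l,round(d["score"],2),d["pixels"].sum(),x0[:2],p,s)
for z in (.26,):print(delta(case(-.105,-.17,z),down(CY+.6)))
E
```

```text
stud_near 0.68 788 [0.4378 0.0624] [ 0.4362  0.0639 -0.5683] 0.8943181818181818
stud_far 0.71 90796 [0.644  0.1023] [ 0.626   0.2373 -1.7135] 0.028712718621965724
(array([-0.1056,  0.0295, -0.0031]), array([-0.0021, -0.6027,  0.0052]))
```

```bash
python3 - <<'E'
from h import *
print(delta([.437,.063,.25],down(CY+.568+np.pi/2)))
E
python3 -m handwheel '[[[0.02,-0.02,0,0,0,-0.14,0],[0.04,-0.04,0,0,0,-0.28,0],[0.04,-0.06,0.01,0,0,-0.42,0],[0.04,-0.08,0.02,0,0,-0.56,0],[0.04,-0.1,0.03,0,0,-0.7,0],[0.04,-0.1055,0.04,-0.003,0,-0.84,0],[0.04,-0.1055,0.04,-0.003,0,-0.98,0],[0.04,-0.1055,0.04,-0.003,0,-1.12,0]]]' 40
python3 - <<'E'
from h import *
print(delta([.437,.063,.25],down(CY+.568+np.pi/2)),ctrl.state()["q"])
E
```

```text
(array([-0.1064,  0.0395, -0.0024]), array([ 0.0026, -2.1415,  0.0063]))
clock: 39.8
ee_pos: [0.4378, 0.0622, 0.2497]
orientation: [[0.254, 0.004, -0.967], [0.967, 0.004, 0.254], [0.005, -1.0, -0.003]]
force: [0.2, 0.9, 0.1]
width: 0.0403
(array([ 0.0005, -0.0003,  0.001 ]), array([ 0.0052, -1.0163,  0.0026])) [ 0.6996  0.4437 -1.2779  1.9589  0.4806  1.0912  0.5309]
```

```bash
python3 -m handwheel '[[[0.04,0,0,0,0,-0.14,0],[0.04,0,0,0,0,-0.28,0],[0.04,0,0,0,0,-0.42,0],[0.04,0,0,0,0,-0.56,0],[0.04,0,0,0,0,-0.7,0],[0.04,0,0,0,0,-0.84,0],[0.04,0,0,0,0,-0.98,0],[0.04,0,0,0,0.005,-1.016,0]]]'
python3 -m handwheel '[[[0.04,0,0,0,0,0,0],[0.04,0,0,0,0,0,0]]]'
python3 - <<'E'
from h import *
c=cap("wrist","w15");x0=case(*NEAR,.165);print(ctrl.state()["q"])
for d in ctrl.masks_of("stud_near","wrist")[:2]:
    p,s=studfit(c,d["pixels"],x0,alo=-1,ahi=0);print(round(d["score"],2),d["bbox"],d["pixels"].sum(),p,s,delta([p[0],p[1],.172],down(CY-p[2]+np.pi/2)))
print(delta([.437,.063,.172],down(CY+.568+np.pi/2)))
E
```

```text
clock: 40.6
ee_pos: [0.4381, 0.0625, 0.2498]
orientation: [[-0.688, -0.0, -0.726], [0.726, 0.003, -0.688], [0.002, -1.0, -0.002]]
force: [0.4, 0.3, 0.4]
width: 0.0401
clock: 40.8
ee_pos: [0.4381, 0.0626, 0.2498]
orientation: [[-0.683, -0.0, -0.73], [0.73, 0.003, -0.683], [0.002, -1.0, -0.002]]
force: [-0.6, 0.1, 0.3]
width: 0.0403
[ 0.739   0.5154 -1.402   1.9544  0.5572  1.1544  1.4385]
0.76 [313.6, 220.4, 328.6, 287.7] 912 [ 0.438   0.0654 -0.5748] 0.8685714285714285 (array([ 0.002 ,  0.0779, -0.0017]), array([ 0.002 , -0.0135,  0.0023]))
(array([0.0009, 0.0778, 0.0007]), array([ 0.0019, -0.0068,  0.0023]))
```

```bash
python3 -m handwheel '[[[0.04,0.001,0.03,-0.001,0,-0.01,0],[0.04,0.001,0.06,-0.001,0,-0.01,0],[0.04,0.001,0.078,-0.001,0,-0.01,0],[0.04,0.001,0.078,-0.001,0,-0.01,0],[0,0.001,0.078,-0.001,0,-0.01,0],[0,0.001,0.078,-0.001,0,-0.01,0],[0,0.001,0.078,-0.001,0,-0.01,0],[0,0.001,0.078,-0.001,0,-0.01,0]]]' 50
python3 - <<'E'
from h import *
s=ctrl.state();print(s["q"],s["torque"],delta([s["ee_pos"][0],s["ee_pos"][1],s["ee_pos"][2]],down(CY+np.pi/2)))
E
```

```text
clock: 41.7
ee_pos: [0.4384, 0.065, 0.1726]
orientation: [[-0.691, 0.001, -0.723], [0.723, 0.004, -0.691], [0.002, -1.0, -0.004]]
force: [-1.8, 3.9, -0.5]
width: 0.0081
[ 0.6345  0.5979 -1.2852  2.0716  0.6926  1.0011  1.3204] [ 0.6855  0.2935 -0.0177] (array([0., 0., 0.]), array([0.0029, 0.5723, 0.0032]))
```

```bash
python3 -m handwheel '[[[0,0.001,0,0,0,0.12,0],[0,0.001,0,0,0,0.24,0],[0,0.001,0,0,0,0.36,0],[0,0.001,0,0,0,0.48,0],[0,0.001,0,0,0,0.572,0],[0,0.001,0,0,0,0.572,0],[0,0.001,0,0,0,0.572,0]]]'
python3 - <<'E'
from h import *
s=ctrl.state();print(s["q"],s["torque"],delta(s["ee_pos"],down(CY+np.pi/2)))
E
```

```text
clock: 42.4
ee_pos: [0.4383, 0.0648, 0.1724]
orientation: [[-0.192, 0.002, -0.981], [0.981, 0.003, -0.192], [0.002, -1.0, -0.002]]
force: [2.9, -0.2, 1.2]
width: 0.0077
[ 0.5628  0.5152 -1.1193  2.0732  0.5916  0.9149  0.8772] [-0.1922 -0.735  -0.0469] (array([0., 0., 0.]), array([0.0022, 0.0026, 0.0023]))
```

Aligned. Push in 21 mm.

```bash
python3 -m handwheel '[[[0,0,0.005,0,0,0,0],[0,0,0.01,0,0,0,0],[0,0,0.014,0,0,0,0],[0,0,0.018,0,0,0,0],[0,0,0.021,0,0,0,0],[0,0,0.022,0,0,0,0],[0,0,0.022,0,0,0,0]]]'
```

```text
clock: 43.1
ee_pos: [0.4383, 0.0649, 0.1501]
orientation: [[-0.19, 0.001, -0.982], [0.982, 0.003, -0.19], [0.002, -1.0, -0.002]]
force: [3.9, -2.9, 9.8]
width: 0.0079
```

```bash
python3 -m handwheel '[[[0,0,0,0,0,0.12,0],[0,0,0,0,0,0.25,0],[0,0,0,0,0,0.38,0],[0,0,0,0,0,0.5,0],[0,0,0,0,0,0.62,0],[0,0,0,0,0,0.74,0],[0,0,0,0,0,0.86,0],[0,0,0,0,0,0.98,0]]]'
python3 -m handwheel '[[[0,0,0,0,0,0.12,0],[0,0,0,0,0,0.25,0],[0,0,0,0,0,0.38,0],[0,0,0,0,0,0.5,0],[0,0,0,0,0,0.6,0],[0,0,0,0,0,0.66,0],[0,0,0,0,0,0.68,0],[0,0,0,0,0,0.68,0]]]'
python3 - <<'E'
from h import *
s=ctrl.state();print(s["q"],s["torque"],s["force"],s["width"],delta(s["ee_pos"],down(CY+np.pi/2-1.62)))
E
```

```text
clock: 43.9
ee_pos: [0.4381, 0.0644, 0.1502]
orientation: [[0.713, 0.001, -0.701], [0.701, 0.002, 0.713], [0.002, -1.0, 0.001]]
force: [2.7, -3.6, 10.2]
width: 0.0081
clock: 44.7
ee_pos: [0.4378, 0.0643, 0.1502]
orientation: [[0.995, 0.001, -0.102], [0.102, 0.001, 0.995], [0.001, -1.0, 0.001]]
force: [2.8, -4.6, 11.0]
width: 0.0081
[ 0.2329  0.4059 -0.5953  2.106   0.3402  0.7218 -0.4805] [-1.1545 -0.4934  0.6355] [ 2.7728 -4.574  11.0264] 0.008135184982890196 (array([0., 0., 0.]), array([-0.0012, -0.0391,  0.0008]))
```

```bash
python3 -m handwheel '[[[0.04,0,0,0,0,0,0],[0.04,0,0,0,0,0,0],[0.04,0,0,0,0,0,0],[0.04,0,-0.03,0,0,0,0],[0.04,0,-0.07,0,0,0,0],[0.04,0,-0.1,0,0,0,0],[0.04,0,-0.1,0,0,0,0]]]'
python3 - <<'E'
from h import *
c=cap("wrist","w16");x0=[.4381,.0645]
for d in ctrl.masks_of("stud_near","wrist")[:2]:
    for o in (0,.018):
        p,s=studfit(c,d["pixels"],x0,out=o,alo=.4,ahi=1.8);print("near",round(d["score"],2),d["bbox"],o,p,s)
for d in ctrl.masks_of("stud_far","wrist")[:2]:
    p,s=studfit(c,d["pixels"],case(*FAR,.165),alo=0,ahi=1.2);print("far",round(d["score"],2),d["bbox"],p,s)
E
```

```text
clock: 45.4
ee_pos: [0.4388, 0.0656, 0.2529]
orientation: [[0.995, 0.005, -0.102], [0.102, 0.004, 0.995], [0.005, -1.0, 0.003]]
force: [0.1, 0.2, -0.6]
width: 0.0401
near 0.75 [311.4, 214.9, 324.3, 272.5] 0 [0.4367 0.0698 1.6503] 0.7396856581532416
near 0.75 [311.4, 214.9, 324.3, 272.5] 0.018 [0.4373 0.064  1.6067] 0.8439955106621774
near 0.31 [222.4, 0.0, 638.9, 272.1] 0 [0.4235 0.066  0.224 ] 0.01695993216027136
near 0.31 [222.4, 0.0, 638.9, 272.1] 0.018 [0.63   0.108  2.2991] 0.026188049368762047
far 0.73 [589.0, 201.6, 638.0, 229.3] [0.6444 0.1071 0.4328] 0.9537126325940212
```

```bash
python3 - <<'E'
from h import *
print(delta([.6444,.1045,.25],down(CY-.5+np.pi/2)))
E
python3 -m handwheel '[[[0.04,0.03,0,0.003,0,-0.14,0],[0.04,0.06,0,0.006,0,-0.28,0],[0.04,0.1,0,0.01,0,-0.42,0],[0.04,0.135,0,0.012,0,-0.56,0],[0.04,0.17,0,0.014,0,-0.7,0],[0.04,0.2,0,0.017,0,-0.84,0],[0.04,0.2085,0,0.0175,0,-0.98,0],[0.04,0.2085,0,0.0175,0,-1.1,0]]]'
python3 -m handwheel '[[[0.04,0,0,0,0,-0.05,0],[0.04,0,0,0,0,-0.05,0],[0.04,0,0,0,0,-0.05,0]]]'
python3 - <<'E'
from h import *
c=cap("wrist","w17");x0=[.6444,.1045];print(ctrl.state()["q"],ctrl.state()["ee_pos"])
for d in ctrl.masks_of("stud_far","wrist")[:2]:
    p,s=studfit(c,d["pixels"],x0,alo=-.2,ahi=1.2);print(round(d["score"],2),d["bbox"],p,s,delta([p[0],p[1],.172],down(CY-p[2]+np.pi/2)))
E
```

```text
(array([ 0.2106, -0.0012,  0.0187]), array([-0.0033, -1.1599,  0.0004]))
clock: 46.35
ee_pos: [0.6436, 0.1037, 0.2466]
orientation: [[0.355, -0.004, -0.935], [0.935, 0.004, 0.355], [0.002, -1.0, 0.005]]
force: [-0.4, 0.1, -0.7]
width: 0.0401
clock: 46.65
ee_pos: [0.6426, 0.1034, 0.2484]
orientation: [[0.314, -0.003, -0.949], [0.949, 0.003, 0.314], [0.002, -1.0, 0.003]]
force: [-0.7, 0.0, -0.6]
width: 0.0402
[ 0.278   0.6669 -0.8843  1.4299  0.5178  1.2891  0.6073] [0.6427 0.1034 0.2488]
0.63 [314.0, 223.7, 329.4, 287.6] [0.6439 0.1065 0.5141] 0.8102325581395349 (array([ 0.0032,  0.0772, -0.0003]), array([-0.0021,  0.0033,  0.0022]))
```

```bash
python3 -m handwheel '[[[0.04,0.002,0.03,-0.001,0,0,0],[0.04,0.002,0.06,-0.001,0,0,0],[0.04,0.002,0.0765,-0.001,0,0,0],[0.04,0.002,0.0765,-0.001,0,0,0],[0,0.002,0.0765,-0.001,0,0,0],[0,0.002,0.0765,-0.001,0,0,0],[0,0.002,0.0765,-0.001,0,0,0],[0,0.002,0.0765,-0.001,0,0,0]]]' 50
python3 -m handwheel '[[[0,0,0,0,0,-0.12,0],[0,0,0,0,0,-0.24,0],[0,0,0,0,0,-0.36,0],[0,0,0,0,0,-0.48,0],[0,0,0,0,0,-0.515,0],[0,0,0,0,0,-0.515,0],[0,0,0,0,0,-0.515,0]]]'
python3 - <<'E'
from h import *
s=ctrl.state();print(s["q"],s["torque"],delta(s["ee_pos"],down(CY+np.pi/2)))
E
```

```text
clock: 47.55
ee_pos: [0.6453, 0.1059, 0.1746]
orientation: [[0.313, 0.002, -0.95], [0.95, 0.004, 0.313], [0.005, -1.0, -0.001]]
force: [1.8, 1.8, 0.0]
width: 0.0077
clock: 48.25
ee_pos: [0.6453, 0.1067, 0.1743]
orientation: [[-0.194, 0.002, -0.981], [0.981, 0.006, -0.194], [0.005, -1.0, -0.003]]
force: [2.8, 4.4, 0.6]
width: 0.008
[ 0.3175  0.7762 -0.9794  1.5268  0.6699  1.1984  0.9908] [ 1.0493 -0.6062  0.0565] (array([0., 0., 0.]), array([0.003 , 0.0046, 0.0051]))
```

```bash
python3 -m handwheel '[[[0,0,0.005,0,0,0,0],[0,0,0.01,0,0,0,0],[0,0,0.014,0,0,0,0],[0,0,0.018,0,0,0,0],[0,0,0.021,0,0,0,0],[0,0,0.0225,0,0,0,0],[0,0,0.0225,0,0,0,0]]]'
```

```text
clock: 48.95
ee_pos: [0.6454, 0.1066, 0.1522]
orientation: [[-0.194, 0.002, -0.981], [0.981, 0.005, -0.194], [0.004, -1.0, -0.003]]
force: [1.5, 3.7, 6.4]
width: 0.008
```

```bash
python3 -m handwheel '[[[0,0,0.001,0,0,0.12,0],[0,0,0.001,0,0,0.25,0],[0,0,0.001,0,0,0.38,0],[0,0,0.001,0,0,0.5,0],[0,0,0.001,0,0,0.62,0],[0,0,0.001,0,0,0.74,0],[0,0,0.001,0,0,0.86,0],[0,0,0.001,0,0,0.98,0]]]'
python3 -m handwheel '[[[0,0,0,0,0,0.12,0],[0,0,0,0,0,0.25,0],[0,0,0,0,0,0.38,0],[0,0,0,0,0,0.5,0],[0,0,0,0,0,0.6,0],[0,0,0,0,0,0.66,0],[0,0,0,0,0,0.68,0],[0,0,0,0,0,0.68,0]]]'
python3 - <<'E'
from h import *
s=ctrl.state();print(s["torque"],s["force"],s["width"],delta(s["ee_pos"],down(CY+np.pi/2-1.62)))
E
python3 -m handwheel '[[[0.04,0,0,0,0,0,0],[0.04,0,0,0,0,0,0],[0.04,0,0,0,0,0,0],[0.04,0,-0.03,0,0,0,0],[0.04,0,-0.07,0,0,0,0],[0.04,0,-0.1,0,0,0,0],[0.04,0,-0.1,0,0,0,0]]]'
python3 - <<'E'
from h import *
c=cap("wrist","w18")
for d in ctrl.masks_of("stud_far","wrist")[:1]:
    for o in (0,.018):
        p,s=studfit(c,d["pixels"],[.6453,.1066],out=o,alo=.4,ahi=1.8);print("far",round(d["score"],2),d["bbox"],o,p,s)
E
```

```text
clock: 49.75
ee_pos: [0.645, 0.1052, 0.1512]
orientation: [[0.71, 0.001, -0.704], [0.704, 0.003, 0.71], [0.003, -1.0, 0.001]]
force: [-1.4, -0.1, 8.7]
width: 0.0078
clock: 50.55
ee_pos: [0.644, 0.1048, 0.1511]
orientation: [[0.994, -0.0, -0.106], [0.106, 0.001, 0.994], [-0.0, -1.0, 0.001]]
force: [-3.5, -0.2, 10.6]
width: 0.0082
[0.0674 0.8938 0.7169] [-3.5081 -0.181  10.561 ] 0.008219556247039189 (array([0., 0., 0.]), array([-0.0012, -0.0354, -0.0002]))
clock: 51.25
ee_pos: [0.6464, 0.1056, 0.2545]
orientation: [[0.994, 0.007, -0.106], [0.106, 0.005, 0.994], [0.007, -1.0, 0.004]]
force: [-0.1, 0.0, -0.8]
width: 0.0398
```

```bash
python3 -m handwheel '[[[0.04,-0.03,-0.03,-0.02,0,0,0],[0.04,-0.06,-0.06,-0.05,0,0,0],[0.04,-0.09,-0.08,-0.08,0,0,0],[0.04,-0.1,-0.08,-0.11,0,0,0],[0.04,-0.1,-0.08,-0.13,0,0,0],[0.04,-0.1,-0.08,-0.13,0,0,0],[0.04,-0.1,-0.08,-0.13,0,0,0]]]'
python3 - <<'E'
from h import *
c=cap("wrist","w19")
for l,x0 in(("stud_near",[.4382,.0647]),("stud_far",[.645,.1055])):
  for d in ctrl.masks_of(l,"wrist")[:1]:
    for o in (0,.018):
        p,s=studfit(c,d["pixels"],x0,out=o,alo=.4,ahi=1.8);print(l,round(d["score"],2),d["bbox"],o,p,s)
s=cap("scene")
im=np.hstack([cv2.resize(c["img"][60:360,80:560],(480,300)),cv2.resize(s["img"][150:330,300:492],(320,300))]);cv2.imwrite("pics/p19.png",im[:,:,::-1])
E
```

```text
clock: 52.05
ee_pos: [0.5587, -0.0353, 0.3282]
orientation: [[0.994, -0.003, -0.106], [0.106, 0.004, 0.994], [-0.002, -1.0, 0.004]]
force: [0.8, 1.4, -0.9]
width: 0.0399
stud_near 0.68 [177.9, 62.4, 205.7, 116.6] 0 [0.4447 0.0615 1.4915] 0.7044159544159544
stud_near 0.68 [177.9, 62.4, 205.7, 116.6] 0.018 [0.438  0.0646 1.5368] 0.8395585738539898
stud_far 0.86 [426.1, 36.1, 450.9, 87.9] 0 [0.637  0.1007 1.8375] 0.6372618207480593
stud_far 0.86 [426.1, 36.1, 450.9, 87.9] 0.018 [0.6429 0.1071 1.7777] 0.7574750830564784
```

View pics/p19.png

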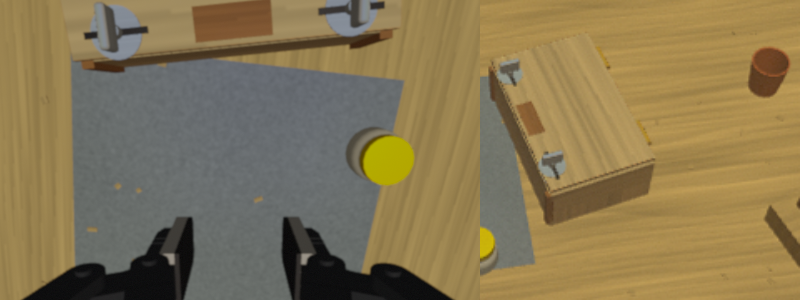

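```bash
python3 -c "
from station import ctrl
print(ctrl.state()['force'],ctrl.close_job())"
```

```text
the job is handed in; nothing more can be done
[-1.17165482 -0.46833947 -0.00784153] None
```

I packed all four horse heads into the case, shut the lid and locked both wing studs, then handed the job in at about 52 s. No verdict came back.

- **Packing:** I popped the lid with a press and swung it to about 1.8 rad, short of its 1.92 rad limit. The four heads were laid flat in a row. In the last picture inside, the two right-hand ones lie side by side and appear to touch, but both are on the floor of the case.
- **Lid:** I pressed it home until it bottomed. The push was briefly about 47 N at the fingertips, more than the 12 to 20 N the catch needs. Afterwards the lid stayed shut with no gap showing.
- **Studs:** Each one was lined up with its slot, went in about 22 mm, and was turned clockwise to its stop. After letting go, both wings stood across their slot lines.
    - **Near stud:** it fits a pushed-in depth of 0.018 m and read 1.61 rad from close up; from farther off it read 1.54.
    - **Far stud:** it was not detected in the close look. From farther off it fits pushed in better than out, but more weakly, and its angle read 1.78 rad, past the 1.62 stop. I took that as image error, because the turn command ended at about 1.65 against the stop.
- **Last look:** No horse heads showed on the part of the mat in view. I did not measure the glue jar, the cup or the mallet at the end, but nothing came near them. The jar and cup appear in the last picture; the mallet was out of view.

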